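# Set out retained samples on the record board

### The job

Set out the samples on the grey board for the record photograph around the two pots that already stand on it: stand the dropper bottle midway between the two pots and in line with them, the slim all-white tube straight behind the lower pot and the small clear bottle with the pale orange filling straight behind the taller pot (behind is toward the board's edge away from the black and white scale strip, square to that edge), each upright with a gap of about 3 cm to the pot in front of it, and lay the loose white screw lid flat and centred on top of the taller pot. Do not shift the pots, and leave the teal lid, the clear vial and the roll-on bottle alone.

Things in the scene. Friction and masses are not known exactly. Their poses are not given: they have to be found in the camera images.
- board: fixed matt grey board, 200 mm (its x) by 320 mm (its y), 6 mm thick, lying on the worktop; a strip of black and white squares runs along its front edge. Origin at the centre of the underside, top face at z = 6 mm; its x axis points from the strip to the back edge (away from the robot, give or take 0.2 rad), y to the left, z up
- tall_pot: the taller round cream pot, 68 mm wide, 43 mm high, whitish with red bands and a flat white lid, loose, standing on the board. Origin at the centre of its underside; x axis at the start parallel to the board's x, z up. The two pots stand 170 mm apart (centres), on a line parallel to the scale strip 45 mm in front of the board's centre; which one is left and which right varies
- low_pot: the lower round cream pot, 67 mm wide, 26 mm high, blue body with tan lid, loose, standing on the board. Origin at the centre of its underside; x axis at the start parallel to the board's x, z up
- dropper_bottle: amber round dropper bottle, 33 mm wide up to 65 mm height, black collar and rubber bulb above, 102 mm high in all, 0.07 kg, upright on the worktop beside the board. Origin at the centre of its underside, z up
- white_tube: slim all-white round tube with a white cap, 21 mm wide, 72 mm high, 0.03 kg, upright beside the board. Origin at the centre of its underside, z up
- small_bottle: small round clear bottle with pale orange filling and a ribbed whitish metal cap, 36 mm wide up to 58 mm height, cap 29 mm wide, 75 mm high in all, 0.1 kg, upright beside the board. Origin at the centre of its underside, z up
- white_lid: loose white round screw lid, 50 mm wide, 12 mm thick, 14 g, lying flat beside the board, closed top upward. Origin at the centre of its underside, z up
- teal_lid: bystander: loose teal round screw lid, 61 mm wide, 11 mm thick, lying flat. Origin at the centre of its underside
- glass_vial: bystander: slim clear vial with a white cap and gold collar, 20 mm wide, 76 mm high, upright. Origin at the centre of its underside
- roll_on: bystander: oval roll-on bottle, dark blue with a tan cap, 36 by 42 mm, 106 mm high, upright. Origin at the centre of its underside
Mind the look-alikes: they are no part of the job. What is shaped like the white_lid but brown or pink is not meant.

How it is judged:
By the outcome, as a careful person would: the job done as asked, in the order asked, and still so for the second after the job is handed in, with the robot touching nothing.
It also fails if it takes over 115 s, if anything falls off the work surface, if the arm or the gripper's body presses on something with over 40 N, if the wrist force passes 120 N, or if a joint passes its speed limit or range.

### The arm

A 6-joint arm with a two-finger parallel gripper is mounted at the origin on a cart in front of the work surface, level with it; the furniture and walls round the work are solid. World frame = base frame: x ahead of the robot, y to its left, z up, the work surface at z = 0. Lengths are in m, angles in rad, forces in N, time in s.
With the tool pointing down it reaches from about 0.25 to 0.725 m from the base axis. Payload 4 kg.
Tool frame: the origin (TCP) lies midway between the tips of the shut fingers; the grasp point (between the pads) lies 19 mm behind it; y points along the fingers, z is the direction in which the jaws open and shut, and the axes are right-handed (so a half turn about y gives the same grasp; the last joint's range is limited). The gripper opens to 85 mm and grips with 20 to 120 N. Pads are 22 mm wide; open, the fingers measure 114 mm over their backs; the gripper's body (76 mm by 85 mm) begins 54 mm behind the grasp point. The pads swing forward as they close: fully open they stand 13 mm farther back than shut.
Start: joints at [1.273, 0.241, 0.005, 1.335, 0, 1.571], TCP at [0.147, 0.478, 0.231] pointing down, gripper open.
Joint ranges: [-2.72, 2.72], [-1.05, 1.87], [-1.09, 1.28], [-1.99, 2.15], [-1.42, 1.44], [-3.14, 3.14]. Speed limits (rad/s): [2.79, 2.79, 3.14, 3.14, 3.14, 3.14].

### API

Orientations are given as a unit quaternion [x, y, z, w].
In Python, from workcell import bot gives the robot as it stands. The module is installed in compiled form; this text tells all that it offers.
- The arm moves only by the shell command python3 -m handwheel 'ROWS' [OPENING]. ROWS is JSON, a list of rows, each a list of 6 numbers: the shift along the tool's x, y, z in units of 25 mm (1.0 is 25 mm), then the turn, a rotation vector about the tool's x, y, z in units of 10 degrees (1.0 is 10 degrees). A call has exactly 5 rows; each row is the pose to reach, as a shift and turn from the pose commanded when the call began, along the tool's axes at that moment; what a row does not reach only later rows make up. A row lasts 1/8 s, in which the tool goes at most 62.5 mm and 10.7 degrees, less where a joint would pass 70% of its speed; a pose out of reach is approached as far as the arm can. A call with a gripper value outside its range is refused whole. OPENING is the gripper command: -1 is shut, 1 is fully open, values between are in proportion, set as the call begins (- or left out, the last holds). The fingers move at their own pace and stop on an object; the grip force is fixed at half the most. Time passes only in rows, so rows that repeat a pose let the fingers close, or fill a call up. It gives the time, the measured TCP pose, the force and the opening at its end, in the units of the state.
- bot.get_obs(): the state, without advancing time (a new reading comes with each control period).
- bot.camera(name): name is "scene" or "side" or "wrist"; returns a dict with "color" (480x640x3 uint8, red, green, blue), "fx", "fy", "cx", "cy" (pixels), "rvec" (rotation vector, rad) and "tvec" (3), from world to camera coordinates, as OpenCV has them. Camera axes: x right, y down, z forward; pixel columns grow to the right and rows downward; lengths in m; the calibration is good to about 2 mm. A picture is of the moment at which its call begins. There is no depth.
- bot.job_done(): hands the job in, once; it reports no verdict.
The state is a dict: "clock": time; "joint_pos": joint angles; "joint_vel": joint speeds; "tau": joint torques, N m; "eef_pos": TCP position; "tool_rot": TCP orientation; "ft_force": force on the tool from outside, world axes, zero at the start; "ft_torque": the same for the moment, N m; "grip_width": finger opening in m.
Only numpy, scipy, OpenCV 4.12 (cv2) and the standard library are available. Lean on these libraries where they do the work, as an engineer would, in place of code of your own. Each camera call takes 0.05 s, during which the arm holds its last target.

## Working session

There is one attempt and no reset: what is moved stays moved. The work goes in short steps, Python scripts to look and compute and a shell command to move; the robot and the scene stay as the last step left them, time stands still between calls to the robot, and variables do not carry over. Pictures are saved under pics/ and viewed, and the job is handed in when it is done.

```bash
mkdir -p pics
cat > h.py <<'E'
import numpy as np, cv2
from workcell import bot
def cam(n):
    c=bot.camera(n); return c
def save(c,name): cv2.imwrite('pics/'+name+'.png',cv2.cvtColor(c['color'],cv2.COLOR_RGB2BGR))
def K(c): return np.array([[c['fx'],0,c['cx']],[0,c['fy'],c['cy']],[0,0,1.]])
def ray(c,u,v):
    R=cv2.Rodrigues(np.array(c['rvec'],float))[0]; t=np.array(c['tvec'],float).reshape(3)
    o=-R.T@t; d=R.T@np.array([(u-c['cx'])/c['fx'],(v-c['cy'])/c['fy'],1.]); return o,d
def onz(c,u,v,z):
    o,d=ray(c,u,v); return o+d*(z-o[2])/d[2]
def proj(c,P):
    p,_=cv2.projectPoints(np.array(P,float).reshape(-1,3),np.array(c['rvec'],float),np.array(c['tvec'],float),K(c),None); return p.reshape(-1,2)
E
python3 - <<'E'
from h import *
for n in ['scene','side','wrist']:
    c=cam(n); save(c,n+'0'); print(n,c['fx'],c['cx'],c['cy'],ray(c,320,240))
o=bot.get_obs(); print(o)
E
```

```text
scene 560.0900054892296 318.4258471021776 238.4428501273595 (array([-0.41778594, -0.72310179,  1.07604145]), array([ 0.63201459,  0.41936265, -0.65169637]))
side 534.3851899082764 324.17276067337826 244.87397121156 (array([ 0.20624654, -0.87646881,  0.87237954]), array([ 0.27426734,  0.67468895, -0.6853586 ]))
wrist 401.02721344891137 325.0317179902961 239.8695091549891 (array([0.0736021 , 0.50009639, 0.37306769]), array([ 0.28149181, -0.10172358, -0.95423907]))
{'clock': 0.15, 'joint_pos': array([ 1.27298733e+00,  2.41278256e-01,  3.98548941e-03,  1.33518719e+00,
       -9.87236893e-06,  1.57081899e+00]), 'joint_vel': array([ 0.00129616, -0.00145947,  0.00118039, -0.00066767,  0.00115026,
       -0.00091674]), 'tau': array([-8.41003862e-05, -3.72634721e+01,  2.52638680e+01,  1.23377921e-02,
        1.71371175e-05, -1.05820368e-05]), 'eef_pos': array([0.14656991, 0.47751385, 0.23057991]), 'tool_rot': array([ 0.69986982, -0.10499545,  0.10482575, -0.69869145]), 'ft_force': array([-0.02804199, -1.64874458, -0.1054283 ]), 'ft_torque': array([-0.01179483,  0.00690321,  0.00247534]), 'grip_width': 0.08567659868139493}
```

View pics/scene0.png

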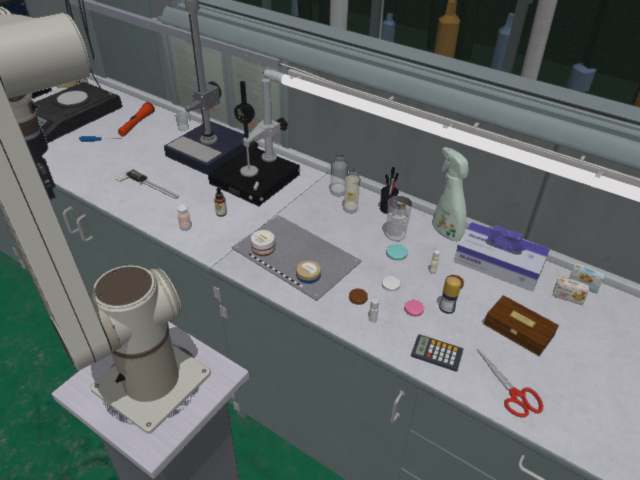

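View pics/side0.png

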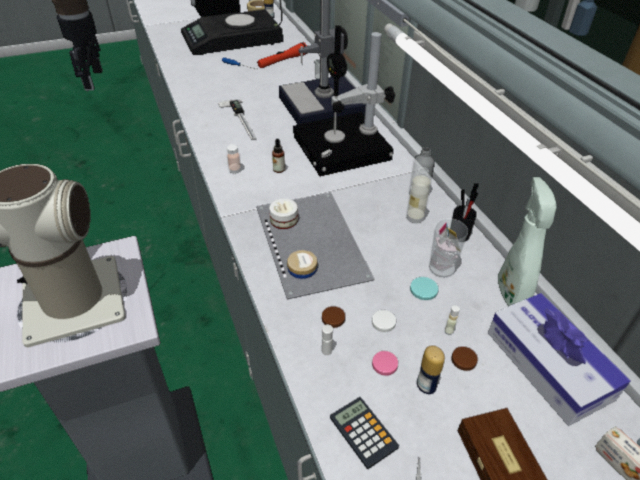

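View pics/wrist0.png

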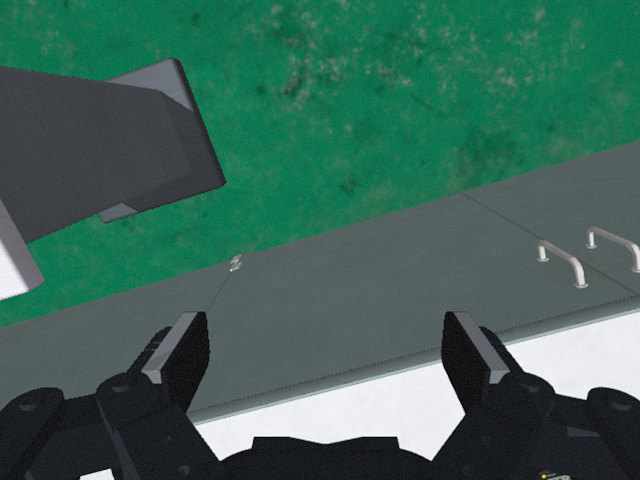

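In the scene and side views:
- **white_lid:** scene (391,283), side (384,320). The look-alikes are two brown lids at scene (358,297) and (455,282), pink (414,307), and teal (397,251).
- **white_tube:** scene (374,310). The look-alike is the vial at (434,262), which has a gold collar.
- **dropper_bottle:** scene (220,203). The look-alike is the roll-on at (450,293).
- **small_bottle:** scene (184,217). The look-alikes are the large jars at (340,175) and (398,218).

Next I'll check the choice in close crops.

Run:
```python
from h import *
s=cv2.imread('pics/side0.png')
def cr(x,y,w=80,h=60): return cv2.resize(s[y-h//2:y+h//2,x-w//2:x+w//2],(400,300),interpolation=cv2.INTER_CUBIC)
cv2.imwrite('pics/crops.png',np.vstack([np.hstack([cr(255,155),cr(340,335)]),np.hstack([cr(285,240,120,90),cr(440,335,100,75)])]))
```

```text
(no output)
```

View pics/crops.png

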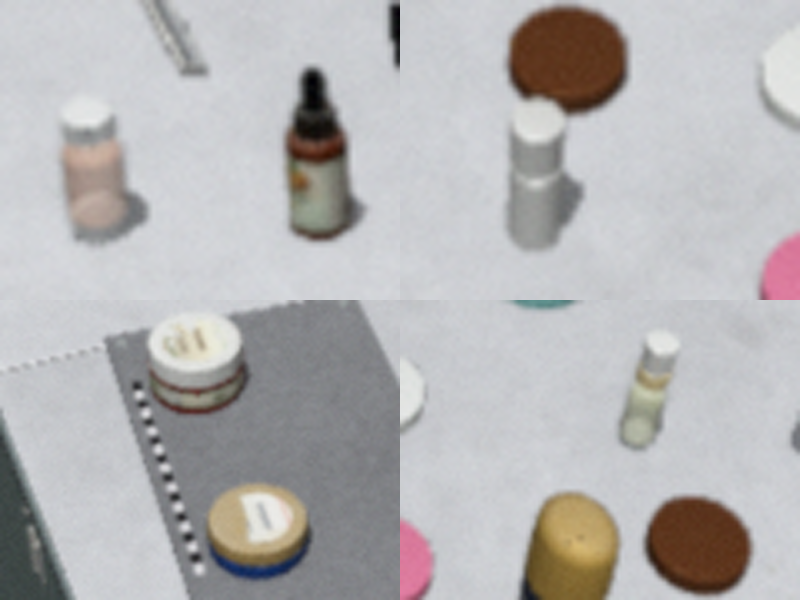

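The crops confirm the choices: pale orange bottle and dropper on the left, plain white tube in front of the brown lid, and the vial with its gold collar on the right. The taller pot with red bands is on the left and the low blue/tan pot is on the right. Now I'll measure.

Run:
```python
from h import *
for n,pts in {'side':dict(small=(234,148,.075),drop=(277.5,143,.102),tube=(327,328,.072),lid=(384,319,.012),tall=(284,208,.049),low=(302,258,.032),teal=(424.5,287,.011),vial=(454.5,310,.076),roll=(433,355,.106),pink=(385,362,.012),brown=(333,316,.012)),
 'scene':dict(small=(183,207,.075),drop=(219.5,191,.102),tube=(375,299,.072),lid=(391,283,.012),tall=(263,236,.049),low=(308,267,.032),teal=(397,251,.011),vial=(435,251,.076),roll=(453,281,.106))}.items():
    c=cam(n)
    for k,(u,v,z) in pts.items(): print(n,k,onz(c,u,v,z).round(3))
# board corners
c=cam('side'); g=cv2.cvtColor(c['color'],cv2.COLOR_RGB2GRAY)
for p in [(257,207),(332,194),(371,279),(288,294)]: print('b',onz(c,*p,.006).round(3))
from scipy.spatial.transform import Rotation as R
print(R.from_quat(bot.get_obs()['tool_rot']).as_matrix().round(3))
```

```text
side small [0.444 0.321 0.075]
side drop [0.547 0.263 0.102]
side tube [ 0.451 -0.316  0.072]
side lid [ 0.586 -0.295  0.012]
side tall [0.496 0.069 0.049]
side low [ 0.484 -0.089  0.032]
side teal [ 0.707 -0.247  0.011]
side vial [ 0.694 -0.367  0.076]
side roll [ 0.588 -0.459  0.106]
side pink [ 0.541 -0.388  0.012]
side brown [ 0.492 -0.25   0.012]
scene small [0.441 0.33  0.075]
scene drop [0.536 0.271 0.102]
scene tube [ 0.452 -0.313  0.072]
scene lid [ 0.58  -0.293  0.012]
scene tall [0.498 0.079 0.049]
scene low [ 0.483 -0.088  0.032]
scene teal [ 0.704 -0.244  0.011]
scene vial [ 0.696 -0.357  0.076]
scene roll [ 0.587 -0.453  0.106]
b [0.449 0.146 0.006]
b [0.646 0.128 0.006]
b [ 0.612 -0.18   0.006]
b [ 0.427 -0.156  0.006]
[[ 0.956 -0.     0.293]
 [-0.293 -0.001  0.956]
 [ 0.    -1.    -0.001]]
```

```bash
cat >> h.py <<'E'
from scipy.spatial.transform import Rotation as R
def go(x,y,z,yaw):
    "units for TCP to x,y,z with jaw (tool z) yaw in deg, tool down"
    o=bot.get_obs(); M=R.from_quat(o['tool_rot'])
    a=np.radians(yaw); zt=np.array([np.cos(a),np.sin(a),0]); yt=np.array([0,0,-1.]); xt=np.cross(yt,zt)
    T=R.from_matrix(np.stack([xt,yt,zt],1))
    p=M.inv().apply(np.array([x,y,z])-o['eef_pos'])/.025; r=np.degrees((M.inv()*T).as_rotvec())/10
    print('shift',p.round(2),'turn',r.round(2),'from',o['eef_pos'].round(4),'j',np.round(o['joint_pos'],2),'w',round(float(o['grip_width']),4),'t',o['clock'],'F',o['ft_force'].round(1))
E
python3 - <<'E'
from h import *
c=cam('side')
for p in [(293,130),(320,170),(391,155),(338,135),(370,133),(316,158),(335,85)]: print(p,onz(c,*p,.0).round(3),onz(c,*p,.04).round(3))
go(.45,.05,.30,20)
go(.45,.22,.30,40)
E
```

```text
(293, 130) [0.658 0.465 0.   ] [0.637 0.403 0.04 ]
(320, 170) [ 0.659  0.245 -0.   ] [0.638 0.193 0.04 ]
(391, 155) [0.877 0.24  0.   ] [0.846 0.189 0.04 ]
(338, 135) [0.775 0.391 0.   ] [0.749 0.333 0.04 ]
(370, 133) [0.871 0.367 0.   ] [0.84 0.31 0.04]
(316, 158) [0.67  0.302 0.   ] [0.649 0.248 0.04 ]
(335, 85) [0.889 0.686 0.   ] [0.858 0.614 0.04 ]
shift [ 16.62  -2.75 -12.8 ] turn [0.   5.29 0.  ] from [0.1467 0.4779 0.2311] j [ 1.27  0.24  0.    1.34 -0.    1.57] w 0.0855 t 0.35 F [-0.1  0.5  0.7]
shift [14.63 -2.75 -6.3 ] turn [0.   3.29 0.  ] from [0.1467 0.4779 0.2311] j [ 1.27  0.24  0.    1.34 -0.    1.57] w 0.0855 t 0.35 F [-0.1  0.5  0.7]
```

```bash
python3 -m handwheel '[[1.5,-0.5,-0.5,0,0.5,0],[4,-1,-1.5,0,1.2,0],[6.5,-2,-3,0,2,0],[9,-2.5,-4.5,0,2.7,0],[11,-2.75,-5.5,0,3,0]]' 1; python3 -m handwheel '[[1.5,0,-0.3,0,0.2,0],[3.2,0,-0.8,0,0.3,0],[3.6,0,-0.8,0,0.3,0],[3.6,0,-0.8,0,0.3,0],[3.6,0,-0.8,0,0.3,0]]'
python3 - <<'E'
from h import *
c=cam('wrist'); save(c,'w1'); go(.45,.22,.3,40)
print(proj(c,[(.445,.325,.075),(.54,.267,.102),(.497,.075,.049)]))
E
```

```text
clock: 0.98
eef_pos: [0.3528, 0.2823, 0.2974]
tool_rot: [-0.648, 0.283, -0.283, 0.649]
ft_force: [2.1, 1.2, -1.4]
grip_width: 0.0852
clock: 1.6
eef_pos: [0.3979, 0.2049, 0.2964]
tool_rot: [-0.641, 0.299, -0.299, 0.641]
ft_force: [-0.2, 0.7, -0.1]
grip_width: 0.085
shift [ 0.88 -0.15  1.98] turn [ 0.  0. -0.] from [0.3978 0.205  0.2964] j [0.48 0.12 0.02 1.48 0.   1.35] w 0.0855 t 1.65 F [-0.   0.   0.2]
[[454.44664801 132.02195852]
 [492.0869116  255.78840798]
 [318.21320769 341.30736951]]
```

View pics/w1.png

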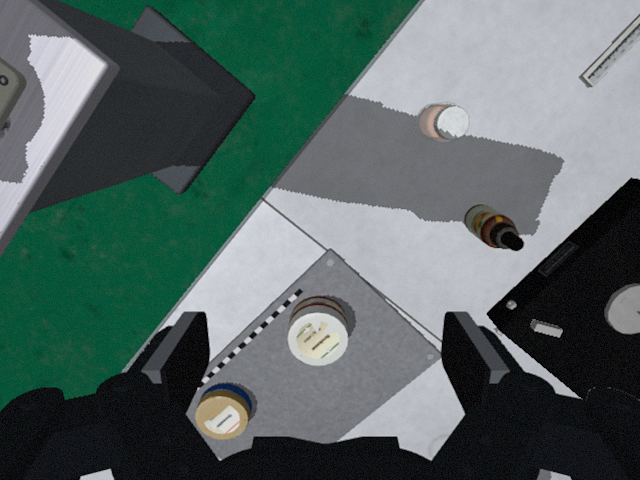

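The wrist view shows the small bottle's cap at (452,122), the dropper tip at (512,242), the tall pot's lid at (319,338), the low pot's lid at (222,415), and board corners at (331,250) and (440,355).

Run:
```python
from h import *
c=cam('wrist')
for k,u,v,z in [('small',452,122,.075),('dropTip',513,243,.100),('dropbase',475,213,.0),('tall',319,337.5,.049),('low',222,414,.032),('c1',331,249,.006),('c2',441,355,.006),('strip0',300,292,.006),('strip1',203,384,.006)]:
    print(k,onz(c,u,v,z).round(4))
im=cv2.resize(c['color'][180:480,160:460],None,fx=2,fy=2,interpolation=cv2.INTER_CUBIC); cv2.imwrite('pics/w1z.png',im[...,::-1])
im=cv2.resize(c['color'][80:280,400:560],None,fx=3,fy=3,interpolation=cv2.INTER_CUBIC); cv2.imwrite('pics/w1y.png',im[...,::-1])
```

```text
small [0.4372 0.3297 0.075 ]
dropTip [0.5463 0.2874 0.1   ]
dropbase [ 0.5454  0.2909 -0.    ]
tall [0.4946 0.0794 0.049 ]
low [ 0.478  -0.0875  0.032 ]
c1 [0.4479 0.1557 0.006 ]
c2 [0.6425 0.1377 0.006 ]
strip0 [0.4546 0.0914 0.006 ]
strip1 [ 0.4406 -0.0878  0.006 ]
```

View pics/w1z.png

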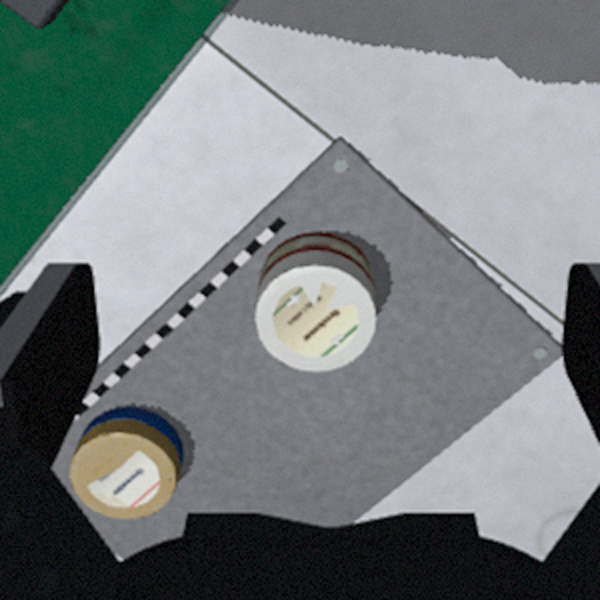

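View pics/w1y.png

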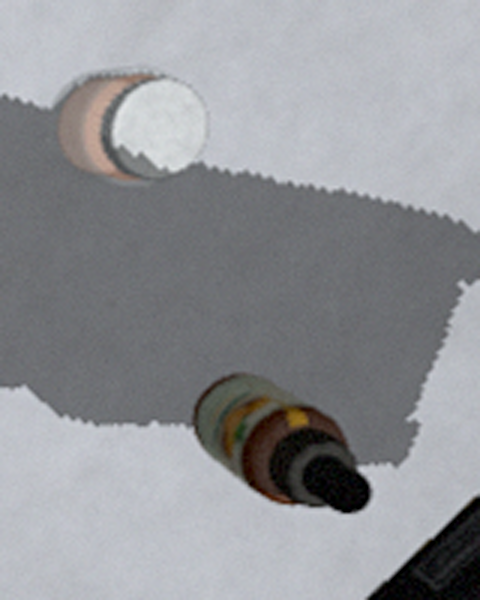

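Run:
```python
from h import *
go(.546,.287,.16,25)
```

```text
shift [1.31 5.45 6.65] turn [ 0.    1.51 -0.  ] from [0.3978 0.205  0.2964] j [0.48 0.12 0.02 1.48 0.   1.35] w 0.0852 t 1.7 F [ 0.5 -0.2 -0.5]
```

```bash
python3 -m handwheel '[[0.3,1,1.5,0,0.3,0],[0.7,2.4,3.3,0,0.8,0],[1.1,4,5.3,0,1.3,0],[1.3,5,6.5,0,1.5,0],[1.31,5.45,6.65,0,1.5,0]]' 1; python3 -m handwheel '[[0,0,0,0,0,0],[0,0,0,0,0,0],[0,0,0,0,0,0],[0,0,0,0,0,0],[0,0,0,0,0,0]]'
python3 - <<'E'
from h import *
c=cam('wrist'); save(c,'w2'); go(.546,.287,.033,25)
o=bot.get_obs(); p=o['eef_pos'];print(proj(c,[p,(.546,.287,.1),(.546,.287,0),p-[0,0,.1]]))
for k,u,v,z in [('tall',319,337.5,.049)]: pass
E
```

```text
clock: 2.33
eef_pos: [0.5464, 0.2869, 0.1569]
tool_rot: [0.598, -0.38, 0.379, -0.595]
ft_force: [-0.3, -0.8, -0.1]
grip_width: 0.0853
clock: 2.95
eef_pos: [0.5468, 0.2856, 0.1609]
tool_rot: [-0.596, 0.38, -0.38, 0.596]
ft_force: [0.2, 0.5, 1.1]
grip_width: 0.0853
shift [-0.06  5.11 -0.01] turn [-0.   -0.01 -0.  ] from [0.5468 0.2856 0.1607] j [0.48 0.51 0.21 1.27 0.   1.62] w 0.0857 t 3.0 F [-0.2 -0.3 -0.1]
[[325.17175701 315.85864348]
 [324.7642342  259.26717002]
 [324.72895167 214.9102064 ]
 [324.97571169 240.27658428]]
```

View pics/w2.png

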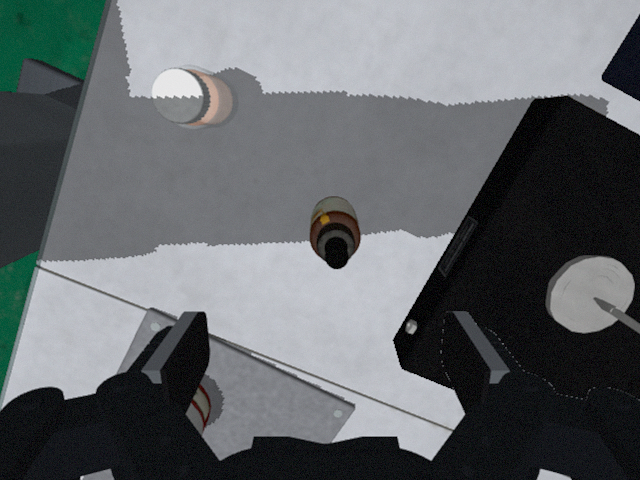

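Run:
```python
from h import *
c=cam('wrist')
im=cv2.resize(c['color'][180:280,280:400],None,fx=5,fy=5,interpolation=cv2.INTER_CUBIC); cv2.imwrite('pics/w2z.png',im[...,::-1])
for k,u,v,z in [('tip',337,255,.1),('sh',335,232,.065),('small',178,97,.075)]: print(k,onz(c,u,v,z).round(4))
```

```text
tip [0.5508 0.2921 0.1   ]
sh [0.5495 0.2944 0.065 ]
small [0.4393 0.3295 0.075 ]
```

View pics/w2z.png

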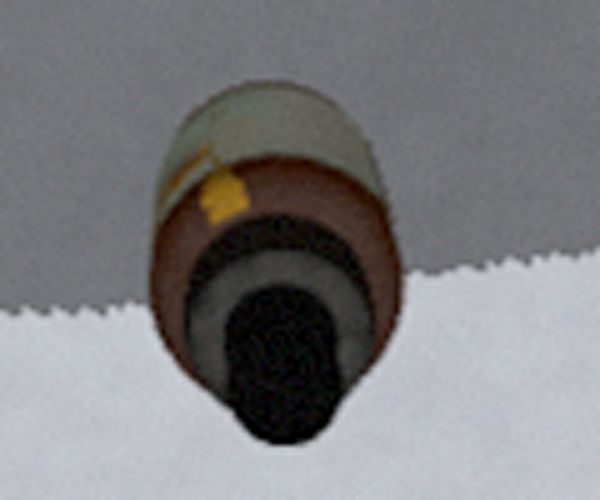

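The dropper tip is at (337,259) and its shoulder at (335,236), which puts its axis at about (0.549, 0.290).

Run:
```python
from h import *
c=cam('wrist')
for k,u,v,z in [('tip',336.8,259,.1),('sh',335.4,236,.062)]: print(k,onz(c,u,v,z).round(4))
go(.549,.290,.033,25)
```

```text
tip [0.5517 0.29   0.1   ]
sh [0.5512 0.2914 0.062 ]
shift [-0.12  5.09  0.15] turn [-0.   -0.01 -0.  ] from [0.5468 0.2856 0.1603] j [ 0.48  0.51  0.21  1.27 -0.    1.62] w 0.0856 t 3.1 F [-1.1  0.2 -0.5]
```

```bash
python3 -m handwheel '[[-0.1,0,0.23,0,0,0],[-0.1,1,0.23,0,0,0],[-0.1,2.2,0.23,0,0,0],[-0.1,3.5,0.23,0,0,0],[-0.1,4.5,0.23,0,0,0]]' 1; python3 -m handwheel '[[0,0.3,0,0,0,0],[0,0.6,0,0,0,0],[0,0.6,0,0,0,0],[0,0.6,0,0,0,0],[0,0.6,0,0,0,0]]'
python3 - <<'E'
from h import *
c=cam('wrist'); save(c,'w3'); go(.551,.2905,.033,25)
E
```

```text
clock: 3.72
eef_pos: [0.5507, 0.2904, 0.046]
tool_rot: [0.597, -0.38, 0.38, -0.596]
ft_force: [0.6, 0.3, 0.6]
grip_width: 0.0851
clock: 4.35
eef_pos: [0.5515, 0.2907, 0.0336]
tool_rot: [-0.596, 0.38, -0.381, 0.597]
ft_force: [0.2, 0.1, -0.3]
grip_width: 0.0858
shift [-0.    0.02 -0.02] turn [-0.01 -0.01 -0.  ] from [0.5514 0.2906 0.0334] j [0.49 0.62 0.06 1.   0.   1.62] w 0.0852 t 4.4 F [ 0.5  0.7 -0.3]
```

View pics/w3.png

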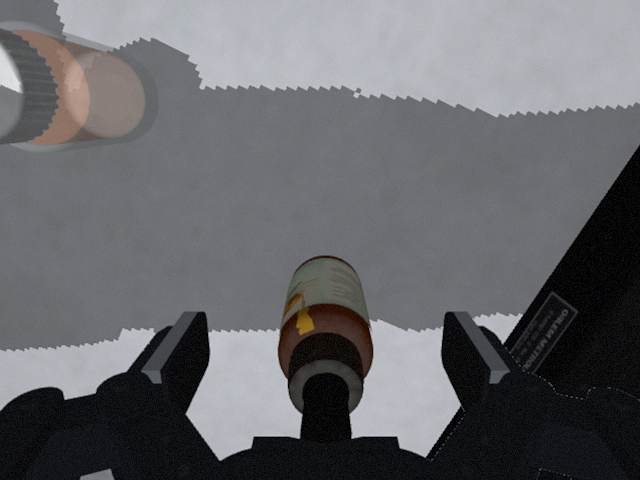

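The dropper is centred between the pads, with its shoulder at about (326,345), so I'll close.

```bash
python3 -m handwheel '[[0,0,0,0,0,0],[0,0,0,0,0,0],[0,0,0,0,0,0],[0,0,0,0,0,0],[0,0,0,0,0,0]]' -1;python3 -m handwheel '[[0,0,0,0,0,0],[0,0,0,0,0,0],[0,-0.2,0,0,0,0],[0,-0.8,0,0,0,0],[0,-1.5,0,0,0,0]]'
python3 - <<'E'
from h import *
c=cam('wrist'); save(c,'w4'); go(.4875,-.005,.14,-5.2)
E
```

```text
clock: 5.03
eef_pos: [0.5513, 0.2905, 0.033]
tool_rot: [-0.596, 0.38, -0.38, 0.596]
ft_force: [-0.1, 0.5, 1.3]
grip_width: 0.0308
clock: 5.65
eef_pos: [0.5506, 0.2902, 0.071]
tool_rot: [0.596, -0.38, 0.38, -0.596]
ft_force: [0.6, -0.1, -1.1]
grip_width: 0.0305
shift [ 9.65 -2.66 -7.34] turn [-0.03  3.01 -0.01] from [0.5525 0.2912 0.0743] j [0.49 0.58 0.1  1.09 0.   1.62] w 0.0309 t 5.7 F [1.  1.1 1.4]
```

View pics/w4.png

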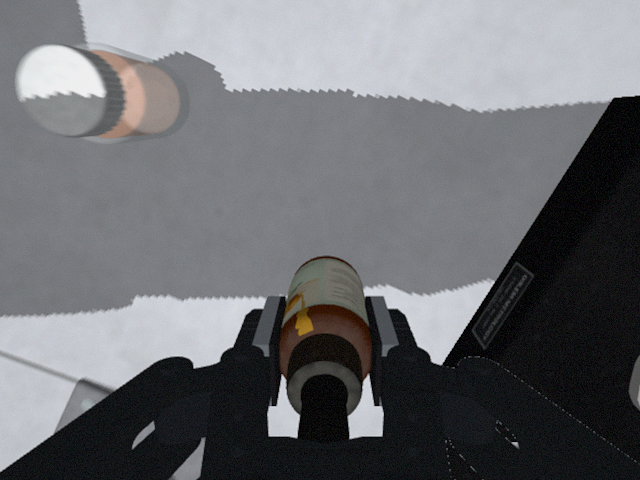

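```bash
python3 -m handwheel '[[0.3,-1,-0.2,0,0.1,0],[1.2,-2,-1,0,0.5,0],[2.8,-2.66,-2.2,0,1.1,0],[4.6,-2.66,-3.5,0,1.8,0],[6.4,-2.66,-4.9,0,2.4,0]]' -
python3 - <<'E'
from h import *
go(.4875,-.005,.14,-5.2)
E
```

```text
clock: 6.32
eef_pos: [0.5077, 0.0924, 0.1381]
tool_rot: [-0.503, 0.496, -0.497, 0.504]
ft_force: [1.8, -0.7, -2.6]
grip_width: 0.0307
shift [ 3.88 -0.08 -0.86] turn [-0.02  0.6  -0.  ] from [0.5077 0.0924 0.1381] j [ 0.18  0.33 -0.12  1.11 -0.    1.74] w 0.0307 t 6.325 F [ 1.8 -0.7 -2.6]
```

```bash
python3 -m handwheel '[[1.4,0,-0.2,0,0.3,0],[2.7,0,-0.5,0,0.5,0],[3.5,0,-0.8,0,0.55,0],[3.7,0,-0.86,0,0.6,0],[3.7,0,-0.86,0,0.6,0]]' -
python3 - <<'E'
from h import *
c=cam('wrist'); save(c,'w5')
go(.4875,-.005,.14,-5.2)
s=cam('side'); save(s,'s5')
E
```

```text
clock: 6.95
eef_pos: [0.4878, 0.001, 0.1373]
tool_rot: [0.477, -0.521, 0.522, -0.478]
ft_force: [-0.2, 0.2, -1.1]
grip_width: 0.0309
shift [ 0.25 -0.12  0.01] turn [-0.01  0.02 -0.  ] from [0.4878 0.0014 0.1371] j [ 0.    0.28 -0.2   1.09  0.    1.66] w 0.0304 t 7.0 F [ 0.4 -0.4 -0.3]
```

View pics/w5.png

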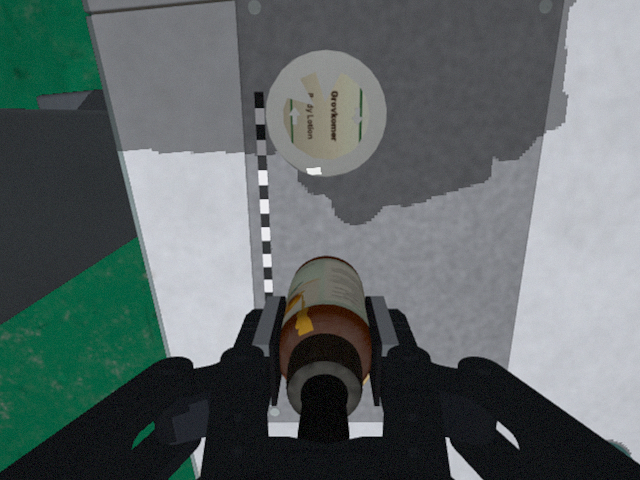

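View pics/s5.png

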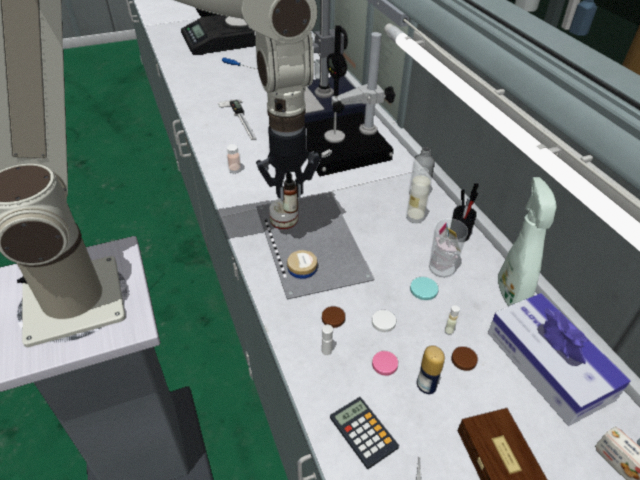

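Run:
```python
from h import *
c=cam('wrist')
hsv=cv2.cvtColor(c['color'],cv2.COLOR_RGB2HSV)
print('tall',onz(c,326.5,113,.049).round(4))
g=cv2.cvtColor(c['color'],cv2.COLOR_RGB2GRAY)
a=[onz(c,u,v,.006) for u,v in [(238,20),(243,100),(247,190),(252,280),(253,300)]]
b=[onz(c,u,v,.006) for u,v in [(560,75),(548,140),(535,220),(522,300),(513,355)]]
for q in (a,b):
  q=np.array(q); print(q[[0,-1]].round(4), np.degrees(np.arctan(np.polyfit(q[:,1],q[:,0],1)[0])))
for p in [(254,6.5),(545,6.5),(276,411),(374,411)]: print(p,onz(c,*p,.006).round(4))
im=np.hstack([cv2.resize(c['color'][0:300,220:300],None,fx=2,fy=2),cv2.resize(c['color'][0:300,260:400],None,fx=2,fy=2),cv2.resize(c['color'][60:360,500:580],None,fx=2,fy=2)]); cv2.imwrite('pics/w5z.png',im[...,::-1])
```

```text
tall [0.4953 0.0781 0.049 ]
[[ 0.4463  0.1368  0.006 ]
 [ 0.4292 -0.0501  0.006 ]] 5.29862849256143
[[ 0.6449  0.0883  0.006 ]
 [ 0.626  -0.115   0.006 ]] 5.23645843305079
(254, 6.5) [0.4571 0.1432 0.006 ]
(545, 6.5) [0.6324 0.128  0.006 ]
(276, 411) [ 0.434  -0.1516  0.006 ]
(374, 411) [ 0.5145 -0.1587  0.006 ]
```

View pics/w5z.png

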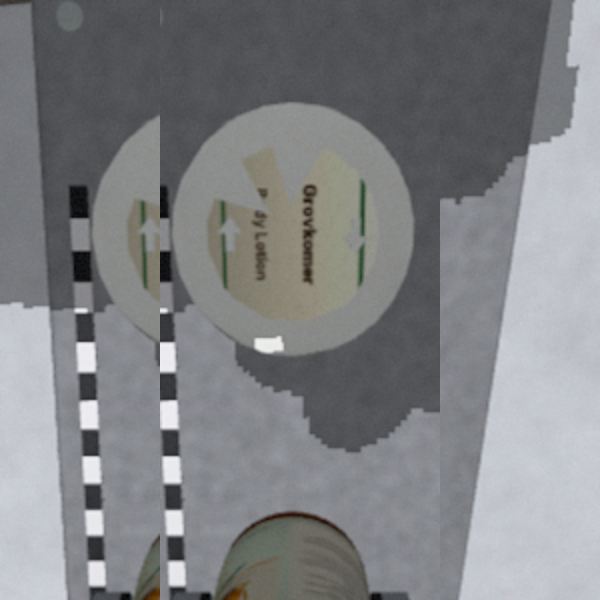

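```bash
python3 -m handwheel '[[1,0,0,0,0,0],[3,-0.3,0,0,0,0],[5,-0.6,0,0,0,0],[6.3,-0.6,0,0,0,0],[6.8,-0.6,0,0,0,0]]' - ; python3 -m handwheel '[[0,0,0,0,0,0],[0,0,0,0,0,0],[0,0,0,0,0,0],[0,0,0,0,0,0],[0,0,0,0,0,0]]' -
python3 - <<'E'
from h import *
c=cam('wrist'); save(c,'w6')
go(.4875,-.005,.14,-5.2)
E
```

```text
clock: 7.72
eef_pos: [0.4726, -0.1695, 0.1517]
tool_rot: [0.477, -0.522, 0.522, -0.477]
ft_force: [0.4, 0.5, -1.2]
grip_width: 0.0306
clock: 8.35
eef_pos: [0.4724, -0.1681, 0.1517]
tool_rot: [0.478, -0.521, 0.521, -0.478]
ft_force: [-0.1, -0.1, -1.3]
grip_width: 0.0304
shift [-6.56  0.47  0.03] turn [-0.    0.02  0.  ] from [ 0.4724 -0.1683  0.1517] j [-0.34  0.29 -0.14  1.14  0.    1.32] w 0.0309 t 8.4 F [ 0.3  0.4 -0.6]
```

View pics/w6.png

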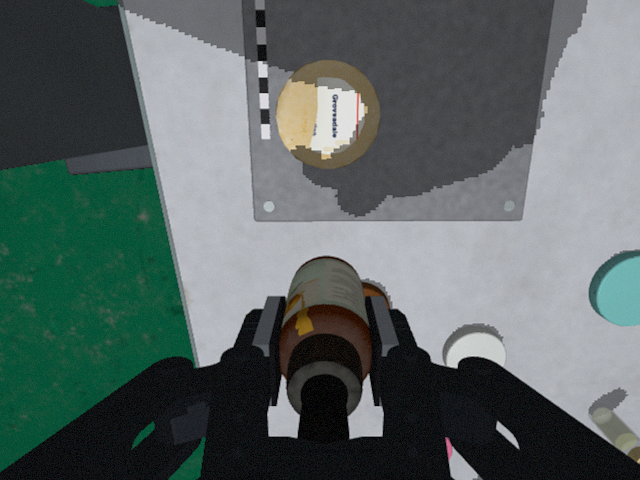

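Run:
```python
from h import *
c=cam('wrist')
L=onz(c,328.5,114,.032); T=np.array([.4953,.0781])
print('low',L.round(4), np.linalg.norm(L[:2]-T), (L[:2]+T)/2, np.degrees(np.arctan2(*(T-L[:2]))))
for p in [(268.5,206.5),(509,206.5)]: print(p,onz(c,*p,.006).round(4))
print('whitelid',onz(c,477,350,.012).round(4))
L=L[:2]; m=(L+T)/2; a=np.radians(-5.25); bx=np.array([np.cos(a),np.sin(a)])
print('tube',L+.074*bx,'small',T+.082*bx)
go(m[0],m[1],.14,-5.2)
```

```text
low [ 0.4812 -0.0923  0.032 ] 0.171005408480976 [ 0.48823877 -0.00711063] 4.737160700754395
(268.5, 206.5) [ 0.432 -0.153  0.006]
(509, 206.5) [ 0.6079 -0.1684  0.006 ]
whitelid [ 0.5854 -0.2839  0.012 ]
tube [ 0.5548671  -0.09909238] small [0.576956   0.07059687]
shift [-6.48  0.47  0.06] turn [-0.    0.02  0.  ] from [ 0.4724 -0.1684  0.1517] j [-0.34  0.29 -0.14  1.14  0.    1.32] w 0.0305 t 8.45 F [-0.4  0.9 -0.9]
```

```bash
python3 -m handwheel '[[-1,0,0,0,0,0],[-3,0,0,0,0,0],[-5,0.2,0.05,0,0,0],[-6.2,0.4,0.05,0,0,0],[-6.5,0.47,0.05,0,0,0]]' - ; python3 -m handwheel '[[0,0.3,0,0,0,0],[0,1,0,0,0,0],[0,2,0,0,0,0],[0,3,0,0,0,0],[0,3.6,0,0,0,0]]' -
python3 - <<'E'
from h import *
c=cam('wrist'); save(c,'w7')
go(.4883,-.0075,.0395,-5.2)
o=bot.get_obs();p=o['eef_pos']
print(proj(c,[p+[0,0,.062-.033],p+[0,0,.065-.033],p-[0,0,.033]]))
E
```

```text
clock: 9.07
eef_pos: [0.4878, -0.0052, 0.1397]
tool_rot: [-0.478, 0.521, -0.521, 0.478]
ft_force: [-0.1, -0.3, -0.2]
grip_width: 0.0308
clock: 9.7
eef_pos: [0.487, -0.0081, 0.0485]
tool_rot: [-0.477, 0.522, -0.522, 0.476]
ft_force: [0.7, -0.3, -0.9]
grip_width: 0.0306
shift [-0.02  0.3   0.09] turn [0.02 0.   0.  ] from [ 0.4861 -0.0079  0.0471] j [-0.02  0.38 -0.32  0.87 -0.    1.64] w 0.031 t 9.75 F [ 0.   0.2 -2. ]
[[322.13591738 355.75773809]
 [322.05633026 361.09661331]
 [323.24835692 281.13290418]]
```

View pics/w7.png

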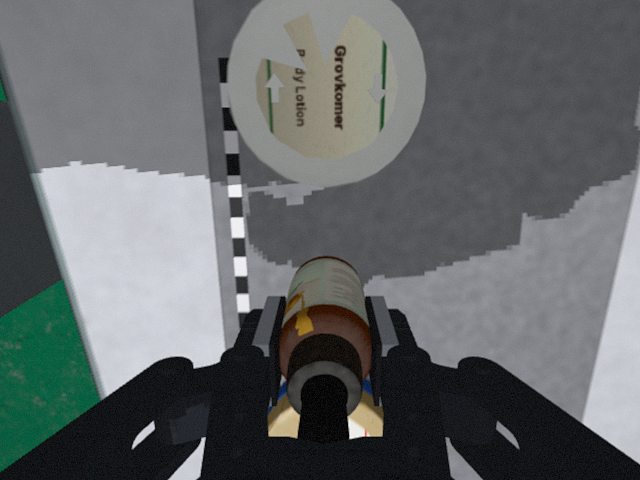

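```bash
python3 -m handwheel '[[0,0.1,0.05,0,0,0],[0,0.2,0.06,0,0,0],[0,0.28,0.06,0,0,0],[0,0.28,0.06,0,0,0],[0,0.28,0.06,0,0,0]]' -
python3 - <<'E'
from h import *
go(.4883,-.0075,.0390,-5.2)
E
```

```text
clock: 10.38
eef_pos: [0.4896, -0.0068, 0.0432]
tool_rot: [0.477, -0.521, 0.522, -0.478]
ft_force: [0.8, 0.1, -0.2]
grip_width: 0.0307
shift [ 0.03  0.17 -0.05] turn [-0.    0.01 -0.  ] from [ 0.4896 -0.0068  0.0432] j [-0.01  0.39 -0.32  0.86  0.    1.65] w 0.0307 t 10.375 F [ 0.8  0.1 -0.2]
```

```bash
python3 -m handwheel '[[0,0.05,0,0,0,0],[0,0.1,0,0,0,0],[0,0.13,-0.03,0,0,0],[0,0.13,-0.03,0,0,0],[0,0.13,-0.03,0,0,0]]' -
python3 - <<'E'
from h import *
go(.4883,-.0075,.0390,-5.2)
E
```

```text
clock: 11.0
eef_pos: [0.4887, -0.0068, 0.0397]
tool_rot: [-0.477, 0.522, -0.522, 0.477]
ft_force: [-0.4, 0.7, -0.5]
grip_width: 0.0308
shift [ 0.03  0.03 -0.01] turn [-0.    0.01 -0.  ] from [ 0.4887 -0.0068  0.0397] j [-0.01  0.39 -0.33  0.85  0.    1.65] w 0.0308 t 11.0 F [-0.4  0.7 -0.5]
```

```bash
python3 -m handwheel '[[0,0.02,0,0,0,0],[0,0.03,0,0,0,0],[0,0.03,0,0,0,0],[0,0.03,0,0,0,0],[0,0.03,0,0,0,0]]' - ;python3 -m handwheel '[[0,0,0,0,0,0],[0,0,0,0,0,0],[0,0,0,0,0,0],[0,0,0,0,0,0],[0,0,0,0,0,0]]' 0.7 ; python3 -m handwheel '[[0,-0.3,0,0,0,0],[0,-1,0,0,0,0],[0,-2.2,0,0,0,0],[0,-3.6,0,0,0,0],[0,-5,0,0,0,0]]' -
python3 - <<'E'
from h import *
c=cam('wrist'); save(c,'w8')
go(.45,-.31,.2,-35)
go(.45,-.31,.2,85)
E
```

```text
clock: 11.62
eef_pos: [0.4887, -0.0068, 0.039]
tool_rot: [0.477, -0.522, 0.522, -0.477]
ft_force: [-0.0, 0.1, 0.2]
grip_width: 0.0308
clock: 12.25
eef_pos: [0.4887, -0.0069, 0.0389]
tool_rot: [0.477, -0.522, 0.522, -0.477]
ft_force: [-0.5, 0.5, 0.5]
grip_width: 0.0725
clock: 12.88
eef_pos: [0.4886, -0.0069, 0.1655]
tool_rot: [0.477, -0.521, 0.522, -0.478]
ft_force: [0.1, 0.1, -0.4]
grip_width: 0.0724
shift [12.22 -1.19 -0.57] turn [-0.05  2.99 -0.02] from [ 0.4915 -0.0069  0.1705] j [-0.01  0.25 -0.14  1.17  0.    1.65] w 0.0727 t 12.925 F [ 1.7 -0.2  2.7]
shift [12.22 -1.19 -0.57] turn [-0.04 -9.01  0.04] from [ 0.4915 -0.0069  0.1705] j [-0.01  0.25 -0.14  1.17  0.    1.65] w 0.0727 t 12.925 F [ 1.7 -0.2  2.7]
```

View pics/w8.png

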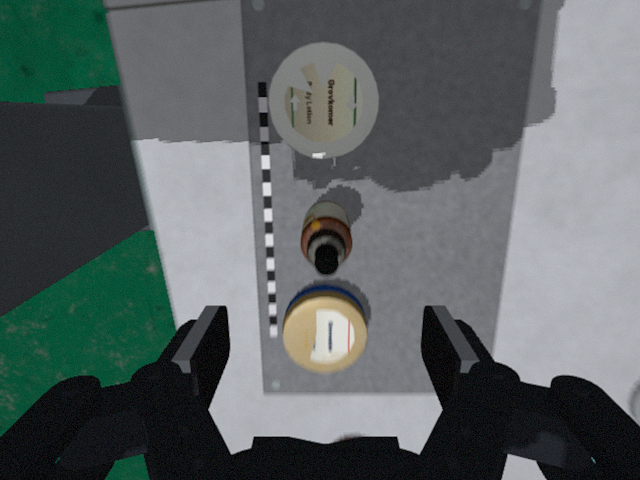

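The dropper stands upright at about (326,240), between the pots. Next is the tube.

```bash
python3 -m handwheel '[[1.5,-0.3,0,0,-0.8,0],[3.5,-0.8,-0.1,0,-1.8,0],[5.8,-1.1,-0.2,0,-2.8,0],[8,-1.2,-0.3,0,-3.8,0],[10,-1.2,-0.4,0,-4.8,0]]' 0.3
python3 - <<'E'
from h import *
go(.45,-.315,.16,84.75)
E
```

```text
clock: 13.55
eef_pos: [0.4571, -0.2541, 0.1949]
tool_rot: [0.647, -0.284, 0.285, -0.647]
ft_force: [1.2, -0.1, -0.1]
grip_width: 0.0556
shift [ 1.6   1.4  -1.86] turn [-0.   -4.22  0.01] from [ 0.4571 -0.2541  0.1949] j [-0.51  0.3  -0.01  1.26  0.    0.32] w 0.0556 t 13.55 F [ 1.2 -0.1 -0.1]
```

```bash
python3 -m handwheel '[[0.4,0.3,-0.5,0,-0.9,0],[1,0.8,-1.1,0,-1.9,0],[1.3,1.2,-1.6,0,-2.9,0],[1.6,1.4,-1.86,0,-3.8,0],[1.6,1.4,-1.86,0,-4.2,0]]' - ;python3 -m handwheel '[[0,0,0,0,0,0],[0,0,0,0,0,0],[0,0,0,0,0,0],[0,0,0,0,0,0],[0,0,0,0,0,0]]' -
python3 - <<'E'
from h import *
c=cam('wrist'); save(c,'w9')
go(.45,-.315,.02,84.75)
E
```

```text
clock: 14.18
eef_pos: [0.4492, -0.3138, 0.1586]
tool_rot: [-0.706, 0.035, -0.035, 0.706]
ft_force: [0.8, 0.4, 0.0]
grip_width: 0.0553
clock: 14.8
eef_pos: [0.4497, -0.3131, 0.159]
tool_rot: [0.706, -0.035, 0.035, -0.706]
ft_force: [-0.8, 1.1, -0.8]
grip_width: 0.0555
shift [ 0.02  5.56 -0.07] turn [ 0.   -0.05  0.  ] from [ 0.4497 -0.3131  0.1589] j [-0.61  0.38  0.    1.2  -0.   -0.51] w 0.0555 t 14.85 F [ 0.2  0.3 -0.5]
```

View pics/w9.png

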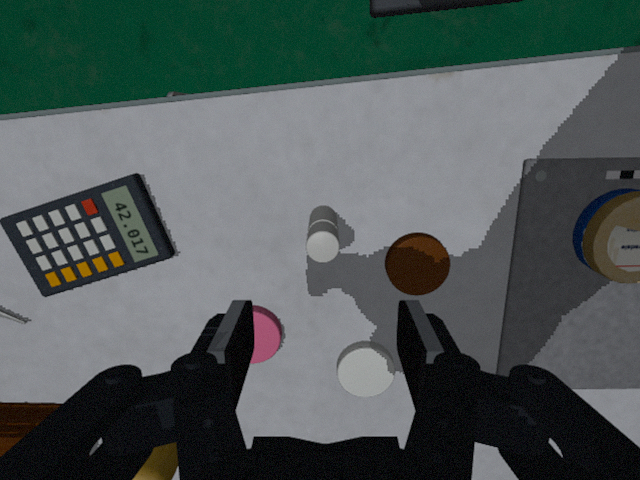

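The tube top is at (322,247) and the white lid at (366,367).

Run:
```python
from h import *
c=cam('wrist')
print(onz(c,322,247,.072),onz(c,323,212,.0), 'lid',onz(c,366,367,.012))
p=onz(c,322,247,.072); go(p[0],p[1],.02,84.75)
```

```text
[ 0.44943335 -0.3149699   0.072     ] [ 0.44498025 -0.31430301  0.        ] lid [ 0.57852044 -0.29151332  0.012     ]
shift [-0.    5.56 -0.07] turn [ 0.   -0.05  0.  ] from [ 0.4497 -0.3131  0.1589] j [-0.61  0.38  0.    1.2  -0.   -0.51] w 0.0553 t 14.9 F [-0.1  0.7  0.5]
```

```bash
python3 -m handwheel '[[0,0.3,-0.05,0,0,0],[0,1.2,-0.07,0,0,0],[0,2.5,-0.07,0,0,0],[0,4,-0.07,0,0,0],[0,5,-0.07,0,0,0]]' - ;python3 -m handwheel '[[0,0.3,0,0,0,0],[0,0.5,0,0,0,0],[0,0.5,0,0,0,0],[0,0.5,0,0,0,0],[0,0.5,0,0,0,0]]' -
python3 - <<'E'
from h import *
c=cam('wrist'); save(c,'w10')
go(.4494,-.315,.02,84.75)
E
```

```text
clock: 15.52
eef_pos: [0.4484, -0.3142, 0.0316]
tool_rot: [-0.706, 0.036, -0.035, 0.707]
ft_force: [0.1, -0.3, -0.5]
grip_width: 0.0556
clock: 16.15
eef_pos: [0.45, -0.3152, 0.0222]
tool_rot: [0.707, -0.035, 0.036, -0.706]
ft_force: [1.3, 0.2, -0.3]
grip_width: 0.0553
shift [-0.02  0.08  0.  ] turn [ 0.   -0.05  0.01] from [ 0.4499 -0.3152  0.0221] j [-0.61  0.51 -0.18  0.88 -0.   -0.51] w 0.0556 t 16.2 F [ 0.7 -0.9 -0.3]
```

View pics/w10.png

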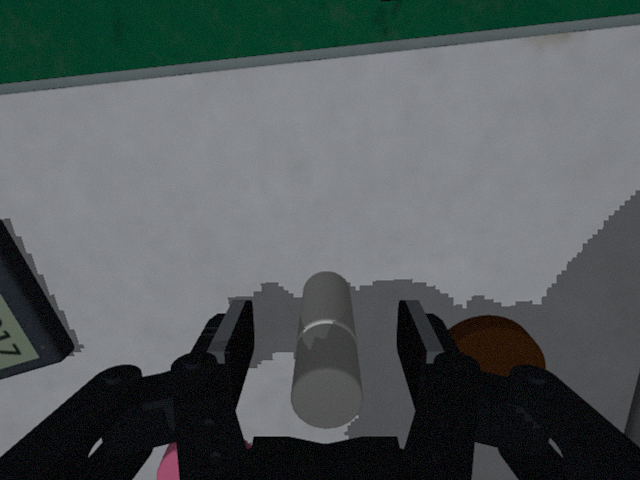

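Run:
```python
from h import *
c=cam('wrist'); p=bot.get_obs()['eef_pos']
print(proj(c,[[p[0],p[1],.072],[p[0],p[1],0],[p[0]-.0105,p[1],0]]), onz(c,326.5,397,.072))
```

```text
[[325.2021039  402.69753872]
 [325.32718899 292.44551547]
 [322.96079391 270.76372894]] [ 0.44792478 -0.31451868  0.072     ]
```

The tube top at (326,397) and its base edge at (326,272) agree with the predicted positions to about 2 mm, so I'll close and lift.

```bash
python3 -m handwheel '[[0,0,0,0,0,0],[0,0,0,0,0,0],[0,0,0,0,0,0],[0,0,0,0,0,0],[0,0,0,0,0,0]]' -1;python3 -m handwheel '[[0,0,0,0,0,0],[0,-0.3,0,0,0,0],[0,-1,0,0,0,0],[0,-2.2,0,0,0,0],[0,-3.2,0,0,0,0]]' -
python3 - <<'E'
from h import *
c=cam('wrist'); save(c,'w11'); go(.555,-.099,.11,84.75)
E
```

```text
clock: 16.88
eef_pos: [0.4497, -0.315, 0.0216]
tool_rot: [0.706, -0.035, 0.036, -0.706]
ft_force: [0.1, -0.1, 2.4]
grip_width: 0.0191
clock: 17.5
eef_pos: [0.4493, -0.3148, 0.1024]
tool_rot: [-0.706, 0.036, -0.035, 0.706]
ft_force: [0.4, -0.8, -1.2]
grip_width: 0.0196
shift [ 3.27 -0.17  9.05] turn [ 0.02 -0.05  0.03] from [ 0.4511 -0.316   0.106 ] j [-0.61  0.42 -0.08  1.07 -0.   -0.51] w 0.0194 t 17.55 F [ 0.1 -0.3  0.4]
```

View pics/w11.png

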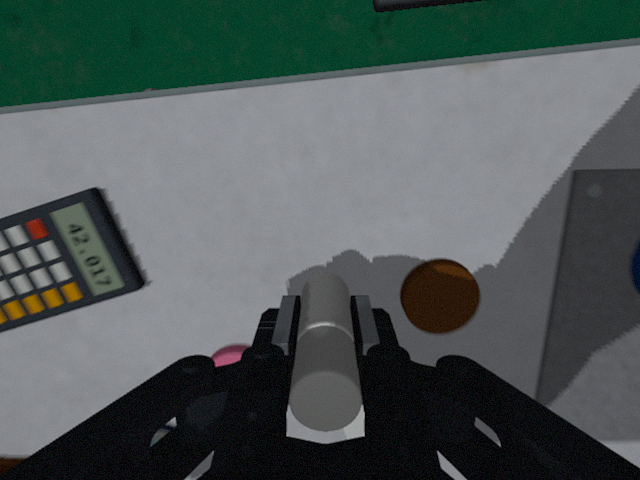

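```bash
python3 -m handwheel '[[0.3,-0.2,0.9,0,0,0],[1,-0.2,2.6,0,0,0],[1.7,-0.2,4.6,0,0,0],[2.4,-0.2,6.6,0,0,0],[2.9,-0.2,8,0,0,0]]' - ;python3 -m handwheel '[[0.2,0,0.6,0,0,0],[0.36,0,1,0,0,0],[0.36,0,1.05,0,0,0],[0.36,0,1.05,0,0,0],[0.36,0,1.05,0,0,0]]' -
python3 - <<'E'
from h import *
c=cam('wrist'); save(c,'w12'); go(.555,-.099,.0285,84.75)
E
```

```text
clock: 18.18
eef_pos: [0.542, -0.121, 0.1061]
tool_rot: [-0.706, 0.035, -0.035, 0.706]
ft_force: [-0.1, -0.4, -0.5]
grip_width: 0.0193
clock: 18.8
eef_pos: [0.5529, -0.0989, 0.1065]
tool_rot: [0.706, -0.036, 0.036, -0.706]
ft_force: [0.0, -0.7, -0.2]
grip_width: 0.0194
shift [ 0.08  3.12 -0.  ] turn [ 0.   -0.06 -0.  ] from [ 0.5529 -0.0988  0.1065] j [-0.18  0.44 -0.04  1.09 -0.   -0.07] w 0.0193 t 18.85 F [ 0.3 -0.4 -0.1]
```

View pics/w12.png

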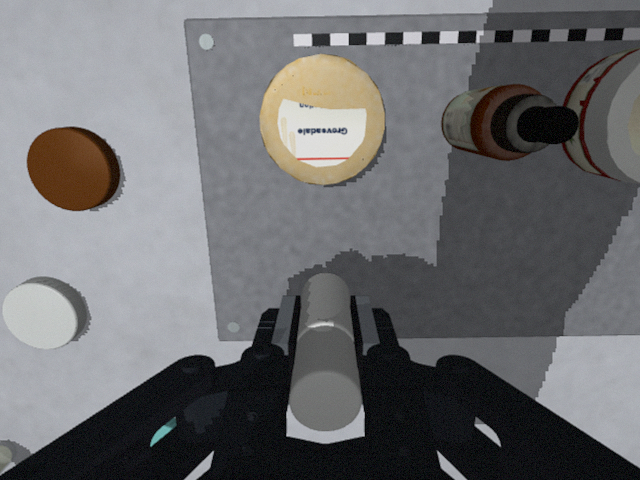

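Run:
```python
from h import *
c=cam('wrist')
print('low',onz(c,322.5,119,.032),'lid',onz(c,41,312,.012), 'riv',[onz(c,*p,.006) for p in [(206,41.5),(233,327)]])
```

```text
low [ 0.47905668 -0.09269604  0.032     ] lid [ 0.58127053 -0.28921055  0.012     ] riv [array([ 0.43223659, -0.15244757,  0.006     ]), array([ 0.60813222, -0.1675302 ,  0.006     ])]
```

```bash
python3 -m handwheel '[[0.05,0.3,0,0,0,0],[0.05,0.9,0,0,0,0],[0.05,1.7,0,0,0,0],[0.05,2.4,0,0,0,0],[0.05,2.7,0,0,0,0]]' - ;python3 -m handwheel '[[0,0.1,0,0,0,0],[0,0.2,0,0,0,0],[0,0.3,0,0,0,0],[0,0.3,0,0,0,0],[0,0.3,0,0,0,0]]' -
python3 - <<'E'
from h import *
go(.5545,-.0993,.0285,84.75)
E
```

```text
clock: 19.52
eef_pos: [0.553, -0.0978, 0.0367]
tool_rot: [-0.706, 0.037, -0.034, 0.706]
ft_force: [-1.5, 0.4, -0.4]
grip_width: 0.0191
clock: 20.15
eef_pos: [0.5547, -0.0981, 0.0317]
tool_rot: [0.706, -0.035, 0.036, -0.706]
ft_force: [-0.1, -0.6, -0.9]
grip_width: 0.0191
shift [-0.    0.13 -0.05] turn [ 0.   -0.05  0.  ] from [ 0.5547 -0.0981  0.0317] j [-0.18  0.52 -0.13  0.92 -0.   -0.07] w 0.0191 t 20.15 F [-0.1 -0.6 -0.9]
```

```bash
python3 -m handwheel '[[0,0.05,-0.05,0,0,0],[0,0.1,-0.05,0,0,0],[0,0.13,-0.05,0,0,0],[0,0.14,-0.05,0,0,0],[0,0.14,-0.05,0,0,0]]' -
python3 - <<'E'
from h import *
go(.5545,-.0993,.0280,84.75)
E
```

```text
clock: 20.78
eef_pos: [0.5543, -0.0993, 0.0279]
tool_rot: [-0.706, 0.035, -0.035, 0.706]
ft_force: [-0.4, 0.5, -0.7]
grip_width: 0.0192
shift [ 0.01 -0.01 -0.  ] turn [-0.   -0.05 -0.  ] from [ 0.5543 -0.0993  0.0279] j [-0.18  0.53 -0.13  0.91  0.   -0.08] w 0.0192 t 20.775 F [-0.4  0.5 -0.7]
```

```bash
python3 -m handwheel '[[0,0.01,0,0,0,0],[0,0.01,0,0,0,0],[0,0.01,0,0,0,0],[0,0.01,0,0,0,0],[0,0.01,0,0,0,0]]' 0.2 ; python3 -m handwheel '[[0,-0.3,0,0,0,0],[0,-1,0,0,0,0],[0,-2.2,0,0,0,0],[0,-3.6,0,0,0,0],[0,-5,0,0,0,0]]' -
python3 - <<'E'
from h import *
c=cam('wrist'); save(c,'w13')
go(.44,.328,.16,84.75)
E
```

```text
clock: 21.4
eef_pos: [0.5544, -0.0993, 0.0277]
tool_rot: [-0.706, 0.035, -0.035, 0.706]
ft_force: [0.2, 0.4, -0.1]
grip_width: 0.0512
clock: 22.02
eef_pos: [0.5543, -0.0993, 0.1543]
tool_rot: [0.706, -0.035, 0.036, -0.706]
ft_force: [0.4, -0.0, -0.1]
grip_width: 0.0512
shift [-6.38 -0.08 16.56] turn [ 0.   -0.05  0.05] from [ 0.5572 -0.0998  0.1598] j [-0.18  0.4   0.04  1.2   0.   -0.08] w 0.0514 t 22.075 F [ 1.1 -0.4  4.4]
```

View pics/w13.png

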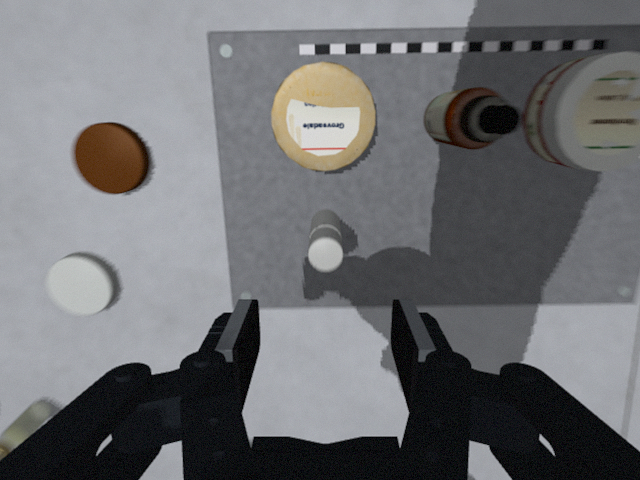

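The tube is standing at (325,240), behind the low pot. Next is the small bottle.

```bash
python3 -m handwheel '[[-0.3,-0.4,0.9,0,0,0],[-0.9,-0.6,2.6,0,0,0],[-1.7,-0.6,4.6,0,0,0],[-2.6,-0.6,6.8,0,0,0],[-3.4,-0.6,9,0,0,0]]' 0.5 ;python3 -m handwheel '[[-0.8,0,2.1,0,0,0],[-1.5,0,4,0,0,0],[-2.3,0.1,5.8,0,0,0],[-2.7,0.2,6.9,0,0,0],[-2.8,0.2,7.3,0,0,0]]' - ;  python3 - <<'E'
from h import *
c=cam('wrist'); save(c,'w14')
go(.44,.328,.16,84.75)
E
```

```text
clock: 22.7
eef_pos: [0.4918, 0.1346, 0.1683]
tool_rot: [-0.706, 0.035, -0.036, 0.706]
ft_force: [1.1, -0.7, -0.4]
grip_width: 0.0638
clock: 23.32
eef_pos: [0.4403, 0.3232, 0.1628]
tool_rot: [-0.706, 0.034, -0.035, 0.706]
ft_force: [-0.5, -1.1, -0.3]
grip_width: 0.0641
shift [-0.04  0.11  0.18] turn [-0.   -0.04  0.  ] from [0.4405 0.3235 0.1628] j [0.63 0.37 0.   1.2  0.   0.73] w 0.0641 t 23.375 F [0.6 1.2 0.7]
```

View pics/w14.png

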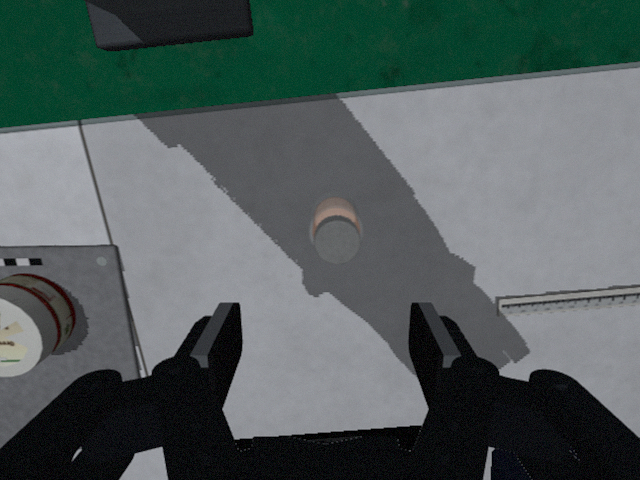

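Run:
```python
from h import *
c=cam('wrist')
p=onz(c,337,241,.075); print(p, onz(c,336,217,.0)); go(p[0],p[1],.02,84.75)
```

```text
[0.43770052 0.33104987 0.075     ] [0.44179657 0.33206388 0.        ]
shift [-0.17  5.71  0.34] turn [-0.   -0.04  0.  ] from [0.4409 0.3223 0.1629] j [ 0.63  0.37  0.    1.2  -0.    0.73] w 0.064 t 23.425 F [-0.4  0.3  0.7]
```

```bash
python3 -m handwheel '[[-0.12,0.3,0.2,0,0,0],[-0.12,1.2,0.3,0,0,0],[-0.12,2.5,0.3,0,0,0],[-0.12,4,0.3,0,0,0],[-0.12,5.1,0.3,0,0,0]]' - ;python3 -m handwheel '[[0,0.3,0,0,0,0],[0,0.5,0,0,0,0],[0,0.5,0,0,0,0],[0,0.5,0,0,0,0],[0,0.5,0,0,0,0]]' -
python3 - <<'E'
from h import *
c=cam('wrist'); save(c,'w15')
p=bot.get_obs()['eef_pos']
print(proj(c,[[p[0],p[1],.075],[p[0],p[1],0],[p[0]-.018,p[1],0]]))
go(.4385,.331,.02,84.75)
E
```

```text
clock: 24.05
eef_pos: [0.4384, 0.3277, 0.0333]
tool_rot: [0.707, -0.037, 0.036, -0.706]
ft_force: [0.1, -1.2, -1.6]
grip_width: 0.0639
clock: 24.68
eef_pos: [0.4392, 0.3299, 0.0235]
tool_rot: [-0.706, 0.035, -0.036, 0.707]
ft_force: [0.1, 0.4, -0.3]
grip_width: 0.064
[[324.9152233  406.69599784]
 [324.86969728 291.11738539]
 [320.78133674 253.7243932 ]]
shift [-0.03  0.13  0.05] turn [-0.   -0.05  0.01] from [0.4391 0.3298 0.0234] j [ 0.64  0.51 -0.18  0.88 -0.    0.74] w 0.0643 t 24.725 F [-0.5  0.4 -0.2]
```

View pics/w15.png

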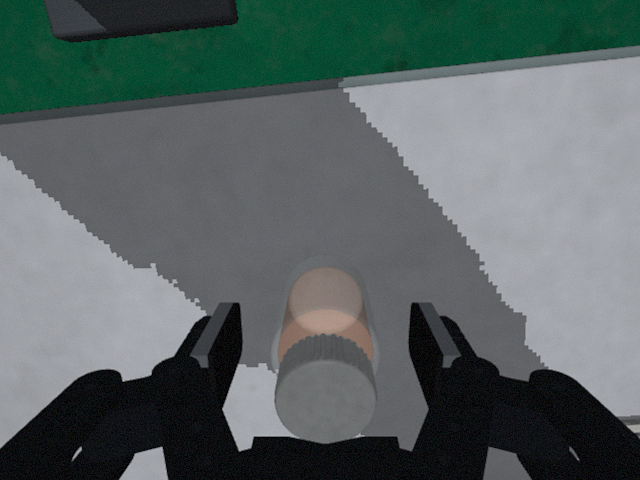

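The cap is at (326,400) and the base edge at (326,256), so the bottle is centred. I'll go slightly lower and grip.

```bash
python3 -m handwheel '[[0,0.1,0,0,0,0],[0,0.22,0,0,0,0],[0,0.22,0,0,0,0],[0,0.22,0,0,0,0],[0,0.22,0,0,0,0]]' - ; python3 -m handwheel '[[0,0,0,0,0,0],[0,0,0,0,0,0],[0,0,0,0,0,0],[0,0,0,0,0,0],[0,0,0,0,0,0]]' -1;python3 -m handwheel '[[0,0,0,0,0,0],[0,-0.3,0,0,0,0],[0,-1,0,0,0,0],[0,-2.2,0,0,0,0],[0,-3.4,0,0,0,0]]' -
python3 - <<'E'
from h import *
c=cam('wrist'); save(c,'w16'); go(.577,.071,.12,84.75)
E
```

```text
clock: 25.35
eef_pos: [0.4388, 0.3295, 0.0172]
tool_rot: [-0.706, 0.035, -0.035, 0.706]
ft_force: [-0.0, -0.1, -0.7]
grip_width: 0.0642
clock: 25.98
eef_pos: [0.439, 0.3297, 0.0174]
tool_rot: [-0.706, 0.035, -0.036, 0.706]
ft_force: [0.8, 1.5, 2.1]
grip_width: 0.0348
clock: 26.6
eef_pos: [0.438, 0.3288, 0.1025]
tool_rot: [0.707, -0.036, 0.035, -0.706]
ft_force: [0.4, 0.3, -0.7]
grip_width: 0.035
shift [ 6.48 -0.53 -9.78] turn [-0.02 -0.05  0.02] from [0.4403 0.3305 0.107 ] j [ 0.64  0.42 -0.08  1.07 -0.    0.74] w 0.0348 t 26.65 F [1.5 0.1 1.3]
```

View pics/w16.png

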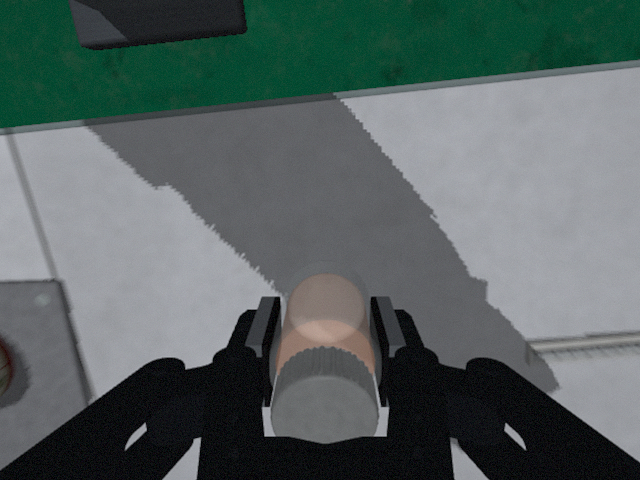

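```bash
python3 -m handwheel '[[0.5,-0.4,-0.8,0,0,0],[1.6,-0.5,-2.4,0,0,0],[2.9,-0.5,-4.4,0,0,0],[4.2,-0.5,-6.4,0,0,0],[5.4,-0.5,-8.2,0,0,0]]' - ;python3 -m handwheel '[[0.6,0,-0.9,0,0,0],[1,0,-1.5,0,0,0],[1.05,0,-1.6,0,0,0],[1.05,0,-1.6,0,0,0],[1.05,0,-1.6,0,0,0]]' -
python3 - <<'E'
from h import *
c=cam('wrist'); save(c,'w17'); go(.577,.071,.0235,84.75)
E
```

```text
clock: 27.28
eef_pos: [0.5526, 0.1099, 0.1141]
tool_rot: [0.706, -0.036, 0.035, -0.706]
ft_force: [0.2, 0.6, -0.9]
grip_width: 0.035
clock: 27.9
eef_pos: [0.5741, 0.0707, 0.1146]
tool_rot: [-0.706, 0.035, -0.035, 0.706]
ft_force: [0.0, -0.1, -1.5]
grip_width: 0.0344
shift [0.11 3.65 0.02] turn [-0.   -0.04 -0.  ] from [0.5742 0.0707 0.1147] j [0.12 0.47 0.02 1.13 0.   0.22] w 0.0346 t 27.95 F [ 1.3  0.7 -1.4]
```

View pics/w17.png

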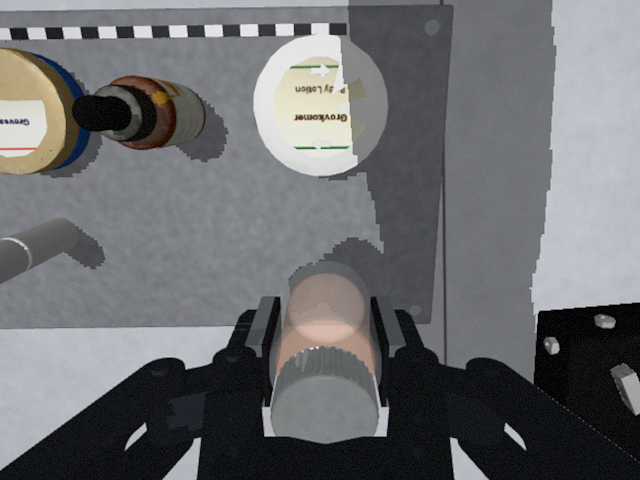

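```bash
python3 - <<'E'
from h import *
c=cam('wrist')
print(onz(c,320.5,105,.049), [onz(c,*p,.006) for p in [(432,27.5),(416.5,310)]])
E
python3 -m handwheel '[[0.1,0.3,0,0,0,0],[0.1,1,0,0,0,0],[0.1,1.9,0,0,0,0],[0.1,2.7,0,0,0,0],[0.1,3.2,0,0,0,0]]' - ;python3 -m handwheel '[[0,0.1,0,0,0,0],[0,0.2,0,0,0,0],[0,0.25,0,0,0,0],[0,0.25,0,0,0,0],[0,0.25,0,0,0,0]]' -
python3 - <<'E'
from h import *
go(.577,.071,.0235,84.75)
E
```

```text
[0.49350242 0.07630619 0.049     ] [array([0.45750213, 0.14260782, 0.006     ]), array([0.63332104, 0.1286177 , 0.006     ])]
clock: 28.62
eef_pos: [0.5763, 0.0694, 0.0331]
tool_rot: [0.706, -0.036, 0.035, -0.706]
ft_force: [0.0, -0.2, -0.7]
grip_width: 0.0346
clock: 29.25
eef_pos: [0.5774, 0.0693, 0.0289]
tool_rot: [-0.706, 0.035, -0.036, 0.706]
ft_force: [-0.8, 0.3, -1.8]
grip_width: 0.035
shift [-0.02  0.21  0.07] turn [-0.   -0.05  0.  ] from [0.5774 0.0693 0.0289] j [ 0.12  0.56 -0.08  0.94 -0.    0.22] w 0.035 t 29.25 F [-0.8  0.3 -1.8]
```

```bash
python3 -m handwheel '[[-0.04,0.05,0.03,0,0,0],[-0.04,0.1,0.03,0,0,0],[-0.04,0.16,0.03,0,0,0],[-0.04,0.21,0.03,0,0,0],[-0.04,0.21,0.03,0,0,0]]' -
python3 - <<'E'
from h import *
go(.5762,.070,.0235,84.75)
E
```

```text
clock: 29.88
eef_pos: [0.5761, 0.0701, 0.0235]
tool_rot: [-0.706, 0.035, -0.035, 0.706]
ft_force: [-1.2, -0.0, 1.6]
grip_width: 0.0349
shift [ 0. -0. -0.] turn [-0.   -0.05  0.  ] from [0.5761 0.0701 0.0235] j [ 0.12  0.56 -0.08  0.92  0.    0.22] w 0.0349 t 29.875 F [-1.2 -0.   1.6]
```

```bash
python3 -m handwheel '[[0,0,0,0,0,0],[0,0,0,0,0,0],[0,0,0,0,0,0],[0,0,0,0,0,0],[0,0,0,0,0,0]]' 0.4 ; python3 -m handwheel '[[0,-0.3,0,0,0,0],[0,-1,0,0,0,0],[0,-2.2,0,0,0,0],[0,-3.6,0,0,0,0],[0,-5,0,0,0,0]]' - ; python3 -m handwheel '[[0,-0.6,-0.3,0,0,0],[0,-0.6,-0.8,0,0,0],[0,-0.6,-1.6,0,0,0],[0,-0.6,-2.4,0,0,0],[0,-0.6,-3,0,0,0]]' 0.7
python3 - <<'E'
from h import *
c=cam('wrist'); save(c,'w18')
go(.581,-.290,.15,84.75)
E
```

```text
clock: 30.5
eef_pos: [0.5762, 0.0701, 0.0231]
tool_rot: [-0.706, 0.035, -0.035, 0.706]
ft_force: [0.1, -0.3, 0.1]
grip_width: 0.0601
clock: 31.12
eef_pos: [0.5761, 0.0701, 0.1498]
tool_rot: [-0.706, 0.035, -0.036, 0.706]
ft_force: [0.6, 0.6, 0.3]
grip_width: 0.06
clock: 31.75
eef_pos: [0.5678, -0.0065, 0.1621]
tool_rot: [0.706, -0.037, 0.035, -0.706]
ft_force: [0.0, -0.4, 0.1]
grip_width: 0.0727
shift [  1.69   0.51 -11.17] turn [ 0.01 -0.07 -0.01] from [ 0.5678 -0.008   0.1624] j [-0.01  0.41  0.07  1.23 -0.    0.09] w 0.0723 t 31.8 F [-0.  -1.5  0.8]
```

View pics/w18.png

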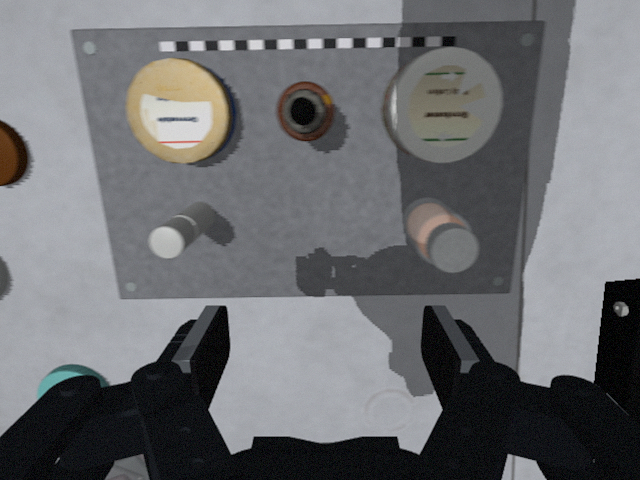

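Run:
```python
from h import *
c=cam('wrist')
im=cv2.resize(c['color'][20:300,70:550],(800,467),interpolation=cv2.INTER_CUBIC); cv2.imwrite('pics/w18z.png',im[...,::-1])
```

```text
(no output)
```

View pics/w18z.png

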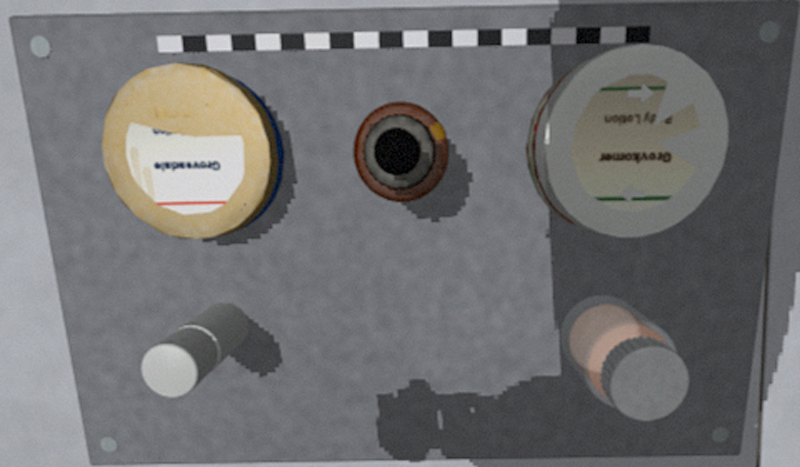

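Run:
```python
from h import *
c=cam('wrist'); a=np.radians(-5.25); bx=np.array([np.cos(a),np.sin(a)]);by=np.array([-bx[1],bx[0]])
s=.6
P={}
for k,u,v,z in [('low',188,151,.032),('tall',633,140,.049),('dropSh',402,151,.070),('dropTip',397,151,.107),('tube',170,370,.078),('small',648,379,.081),('r1',40,46,.006),('r2',769,31,.006),('r3',108,444,.006),('r4',721,434,.006)]:
    P[k]=onz(c,70+u*s,20+v*s,z)[:2]
ctr=sum(P[k] for k in('r1','r2','r3','r4'))/4; print('ctr',ctr)
for k in P: d=P[k]-ctr; print(k,P[k].round(4),'board',(np.array([d@bx,d@by])*1000).round(1))
```

```text
ctr [ 0.53318674 -0.01049987]
low [ 0.4802 -0.0905] board [-45.4 -84.5]
tall [0.4938 0.0768] board [-47.2  83.3]
dropSh [ 0.4892 -0.0064] board [-44.1   0. ]
dropTip [ 0.4896 -0.0066] board [-43.8  -0.1]
tube [ 0.5548 -0.0969] board [ 29.4 -84.1]
small [0.5745 0.0718] board [33.6 85.7]
r1 [ 0.4327 -0.1509] board [ -87.2 -149. ]
r2 [0.4577 0.1447] board [-89.4 147.6]
r3 [ 0.6086 -0.1662] board [  89.3 -148.1]
r4 [0.6338 0.1304] board [ 87.3 149.5]
```

In board coordinates the dropper is at (−44, 0) mm, the tube at (29, −84) and the small bottle at about (34–36, 85). All three are within 1–3 mm of target. Now the lid.

```bash
python3 -m handwheel '[[0.2,0,-1,0,0,0],[0.5,0,-3,0,0,0],[0.9,0.1,-5.2,0,0,0],[1.3,0.3,-7.4,0,0,0],[1.6,0.4,-9.4,0,0,0]]' 1 ; python3 -m handwheel '[[0.1,0.1,-0.9,0,0,0],[0.1,0.3,-1.4,0,0,0],[0.1,0.3,-1.5,0,0,0],[0.1,0.3,-1.5,0,0,0],[0.1,0.3,-1.5,0,0,0]]' -
python3 - <<'E'
from h import *
c=cam('wrist'); save(c,'w19')
go(.580,-.2905,.05,84.75)
E
```

```text
clock: 32.52
eef_pos: [0.5853, -0.2435, 0.1528]
tool_rot: [-0.706, 0.035, -0.035, 0.706]
ft_force: [1.3, 1.2, 0.5]
grip_width: 0.0854
clock: 33.15
eef_pos: [0.584, -0.2786, 0.1461]
tool_rot: [-0.706, 0.035, -0.035, 0.706]
ft_force: [-0.2, -0.7, -0.6]
grip_width: 0.0856
shift [-0.12  3.84 -0.48] turn [-0.   -0.04  0.  ] from [ 0.5841 -0.2787  0.1461] j [-0.45  0.58  0.29  1.28  0.   -0.35] w 0.0854 t 33.2 F [ 0.1  0.3 -0.1]
```

View pics/w19.png

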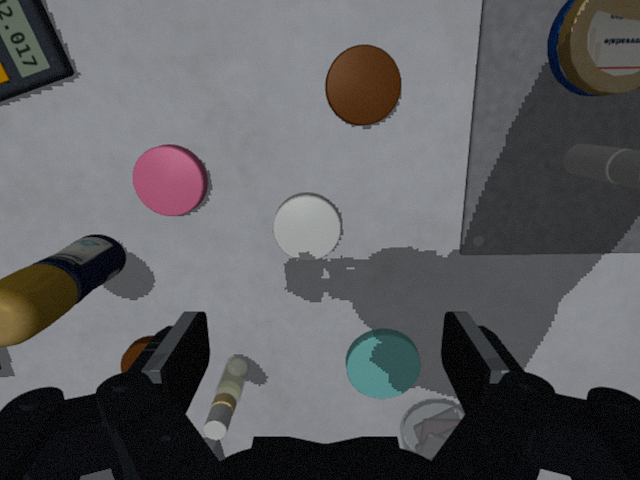

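Run:
```python
from h import *
c=cam('wrist'); hsv=cv2.cvtColor(c['color'],cv2.COLOR_RGB2HSV)[180:280,250:370]
m=((hsv[...,1]<40)&(hsv[...,2]>205)).astype(np.uint8); cs=cv2.findContours(m,0,2)[0]; k=max(cs,key=cv2.contourArea); print(cv2.minAreaRect(k),cv2.fitEllipse(k))
p=onz(c,308,226.5,.012); print(p, proj(c,[[p[0]+.025,p[1],.012],[p[0]-.025,p[1],.012],[p[0],p[1]+.025,.012],[p[0],p[1]-.025,.012]])); go(p[0],p[1],.025,84.75)
```

```text
Traceback (most recent call last):
ValueError: max() iterable argument is empty
```

Run:
```python
from h import *
c=cam('wrist'); g=cv2.cvtColor(c['color'],cv2.COLOR_RGB2GRAY)[180:280,250:370]
t,m=cv2.threshold(cv2.GaussianBlur(g,(3,3),0),0,255,cv2.THRESH_OTSU); print(t,g[48,58],g[10,10])
for t in (192,197,202,207):
  m=(g>t).astype(np.uint8); cs=cv2.findContours(m,0,2)[0]
  if cs:
    k=max(cs,key=cv2.contourArea)
    if len(k)>5: print(t,cv2.contourArea(k),cv2.boundingRect(k),cv2.fitEllipse(k))
im=cv2.resize(c['color'][180:280,250:370],None,fx=5,fy=5); cv2.imwrite('pics/w19z.png',im[...,::-1])
p=onz(c,308,226.5,.012); print(p, proj(c,[[p[0]+.025,p[1],.012],[p[0]-.025,p[1],.012],[p[0],p[1]+.025,.012],[p[0],p[1]-.025,.012]])); go(p[0],p[1],.025,84.75)
```

```text
115.0 155 140
[ 0.58302193 -0.29116539  0.012     ] [[311.77336256 259.18612774]
 [304.02579373 192.07409692]
 [342.82343565 223.18982084]
 [273.35753445 229.79297685]]
shift [ 0.01  4.84 -0.48] turn [ 0.   -0.04  0.  ] from [ 0.584  -0.2791  0.146 ] j [-0.45  0.58  0.29  1.28  0.   -0.35] w 0.0857 t 33.3 F [0.  0.2 0.2]
```

View pics/w19z.png

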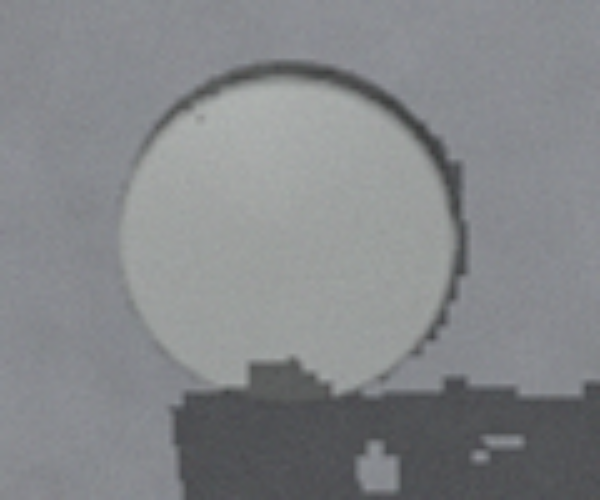

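```bash
python3 -m handwheel '[[0,0.3,-0.3,0,0,0],[0.02,1.2,-0.47,0,0,0],[0.02,2.5,-0.47,0,0,0],[0.02,3.8,-0.47,0,0,0],[0.02,4.6,-0.47,0,0,0]]' 1 ; python3 -m handwheel '[[0,0.2,0,0,0,0],[0,0.3,0,0,0,0],[0,0.3,0,0,0,0],[0,0.3,0,0,0,0],[0,0.3,0,0,0,0]]' -
python3 - <<'E'
from h import *
c=cam('wrist'); save(c,'w20')
p=bot.get_obs()['eef_pos']; print(proj(c,[[p[0],p[1],.012],[p[0]-.025,p[1],.012]]))
go(.5835,-.291,.004,84.75)
E
```

```text
clock: 33.92
eef_pos: [0.5815, -0.2915, 0.028]
tool_rot: [-0.706, 0.037, -0.035, 0.707]
ft_force: [0.1, 0.1, 0.1]
grip_width: 0.0852
clock: 34.55
eef_pos: [0.5834, -0.2918, 0.0239]
tool_rot: [0.706, -0.035, 0.036, -0.706]
ft_force: [-0.5, 0.4, -0.1]
grip_width: 0.0851
[[325.23758188 302.60398363]
 [319.11789032 247.01456555]]
shift [0.   0.79 0.03] turn [ 0.   -0.05  0.01] from [ 0.5833 -0.2918  0.0238] j [-0.46  0.68  0.14  1.03 -0.   -0.36] w 0.0852 t 34.6 F [0.2 1.2 0.3]
```

View pics/w20.png

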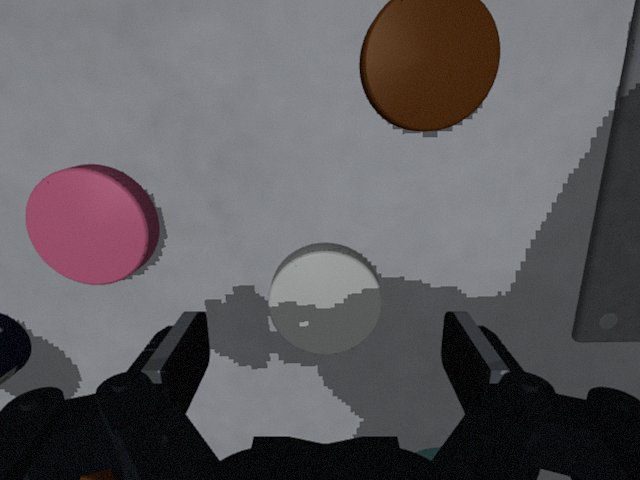

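The lid centre at (325,302) matches the predicted (325,303). I'll lower and close.

```bash
python3 -m handwheel '[[0,0.2,0.02,0,0,0],[0,0.5,0.02,0,0,0],[0,0.75,0.02,0,0,0],[0,0.88,0.02,0,0,0],[0,0.88,0.02,0,0,0]]' 1
python3 - <<'E'
from h import *
go(.5835,-.2913,.001,84.75)
E
```

```text
clock: 35.22
eef_pos: [0.5827, -0.291, 0.0006]
tool_rot: [-0.706, 0.036, -0.035, 0.706]
ft_force: [0.0, 0.8, 1.0]
grip_width: 0.0853
shift [ 0.03 -0.02 -0.01] turn [-0.   -0.05 -0.01] from [ 0.5827 -0.291   0.0006] j [-0.46  0.71  0.12  0.99 -0.   -0.36] w 0.0853 t 35.225 F [0.  0.8 1. ]
```

```bash
python3 -m handwheel '[[0,0,0,0,0,0],[0,0,0,0,0,0],[0,0,0,0,0,0],[0,0,0,0,0,0],[0,0,0,0,0,0]]' -1 ; python3 -m handwheel '[[0,0,0,0,0,0],[0,-0.2,0,0,0,0],[0,-0.8,0,0,0,0],[0,-1.6,0,0,0,0],[0,-2.4,0,0,0,0]]' -;  python3 - <<'E'
from h import *
c=cam('wrist'); save(c,'w21')
go(.4945,.0775,.15,84.75)
E
```

```text
clock: 35.85
eef_pos: [0.5837, -0.2915, 0.0022]
tool_rot: [0.706, -0.035, 0.036, -0.706]
ft_force: [0.1, 0.2, 6.1]
grip_width: 0.0463
clock: 36.48
eef_pos: [0.583, -0.2911, 0.0623]
tool_rot: [-0.706, 0.036, -0.035, 0.706]
ft_force: [0.1, 0.4, -0.8]
grip_width: 0.0466
shift [-5.05 -3.42 14.34] turn [ 0.01 -0.05  0.03] from [ 0.5847 -0.292   0.0657] j [-0.46  0.64  0.19  1.11 -0.   -0.36] w 0.0467 t 36.525 F [ 0.6 -0.4  2. ]
```

View pics/w21.png

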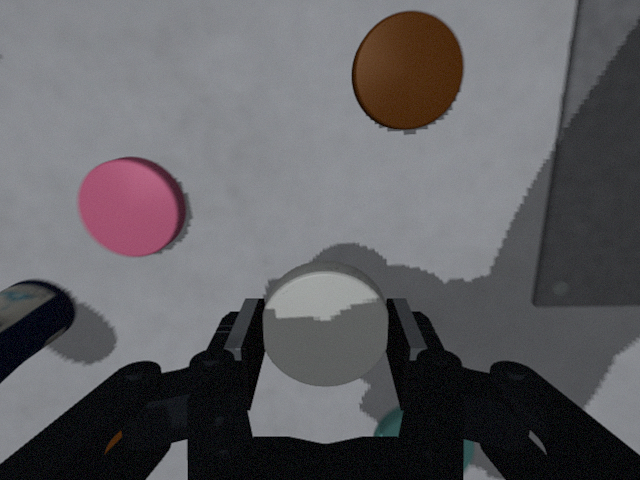

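```bash
python3 -m handwheel '[[0,-1.5,0.3,0,0,0],[-0.4,-3,1.2,0,0,0],[-1.1,-3.5,3,0,0,0],[-1.9,-3.6,5.2,0,0,0],[-2.7,-3.6,7.5,0,0,0]]' - ; python3 -m handwheel '[[-0.8,0,2.2,0,0,0],[-1.5,0,4.3,0,0,0],[-2,0,5.8,0,0,0],[-2.3,0,6.6,0,0,0],[-2.3,0,6.7,0,0,0]]' -;  python3 - <<'E'
from h import *
c=cam('wrist'); save(c,'w22')
go(.4945,.0775,.15,84.75)
E
```

```text
clock: 37.15
eef_pos: [0.5344, -0.0965, 0.152]
tool_rot: [-0.706, 0.035, -0.036, 0.706]
ft_force: [-0.2, 1.5, -0.0]
grip_width: 0.0464
clock: 37.78
eef_pos: [0.4938, 0.0759, 0.1514]
tool_rot: [0.706, -0.034, 0.035, -0.706]
ft_force: [1.1, -0.2, 0.4]
grip_width: 0.0471
shift [0.   0.06 0.09] turn [ 0.   -0.04  0.  ] from [0.4942 0.0753 0.1514] j [ 0.15  0.29 -0.14  1.14 -0.    0.25] w 0.0464 t 37.825 F [-0.6 -1.  -0.2]
```

View pics/w22.png

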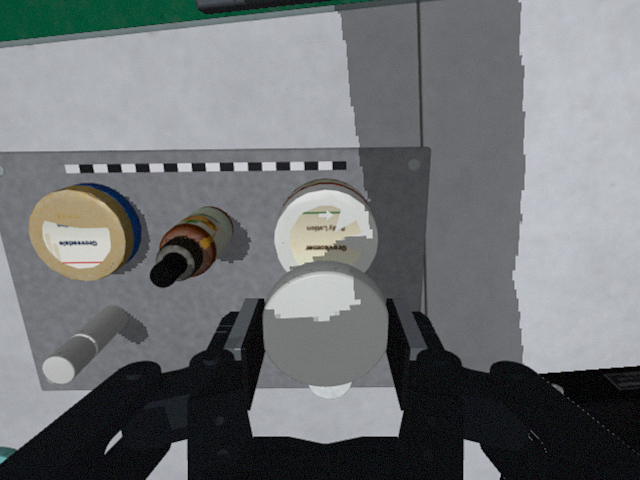

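```bash
python3 -m handwheel '[[0,0.3,0.03,0,0,0],[0,1,0.03,0,0,0],[0,1.8,0.03,0,0,0],[0,2.6,0.03,0,0,0],[0,3.1,0.03,0,0,0]]' - ; python3 -m handwheel '[[0,0.1,0,0,0,0],[0,0.25,0,0,0,0],[0,0.3,0,0,0,0],[0,0.3,0,0,0,0],[0,0.3,0,0,0,0]]' -;  python3 - <<'E'
from h import *
c=cam('wrist'); save(c,'w23')
p=bot.get_obs()['eef_pos']
print(proj(c,[[p[0]-.034,p[1],.049],[.4945-.034,.0775,.049],[p[0],p[1]+.034,.049],[p[0],p[1]-.034,.049]]))
go(.4945,.0775,.052,84.75)
E
```

```text
clock: 38.45
eef_pos: [0.4937, 0.0742, 0.0722]
tool_rot: [0.706, -0.037, 0.035, -0.706]
ft_force: [-0.3, 0.7, 0.4]
grip_width: 0.0464
clock: 39.08
eef_pos: [0.4946, 0.0755, 0.0666]
tool_rot: [-0.706, 0.035, -0.036, 0.706]
ft_force: [-0.5, -0.3, -0.4]
grip_width: 0.0468
[[316.9412929  222.31014878]
 [321.83609812 221.79594632]
 [402.84584691 289.98034171]
 [248.31169242 304.03125035]]
shift [-0.01  0.58  0.08] turn [-0.   -0.05  0.  ] from [0.4945 0.0755 0.0665] j [ 0.15  0.38 -0.26  0.93  0.    0.25] w 0.0464 t 39.125 F [-0.3  0.4 -0.7]
```

View pics/w23.png

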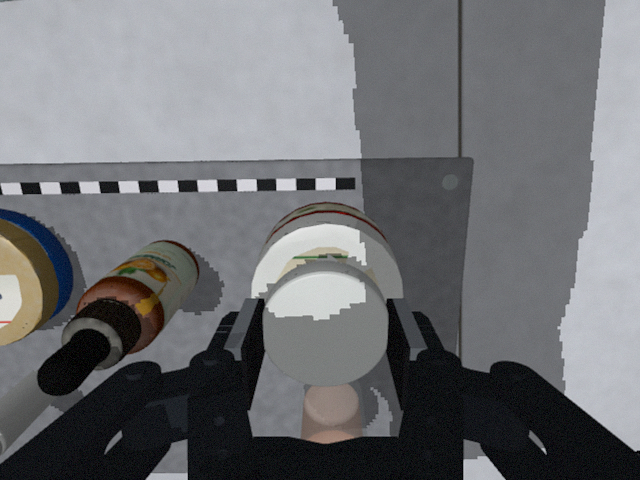

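```bash
python3 -m handwheel '[[0,0.1,0.04,0,0,0],[0,0.25,0.04,0,0,0],[0,0.4,0.04,0,0,0],[0,0.48,0.04,0,0,0],[0,0.5,0.04,0,0,0]]' - ;  python3 - <<'E'
from h import *
go(.4945,.0764,.052,84.75)
E
```

```text
clock: 39.75
eef_pos: [0.4942, 0.0763, 0.0534]
tool_rot: [0.706, -0.036, 0.035, -0.706]
ft_force: [-0.5, -1.4, -0.1]
grip_width: 0.0464
shift [0.01 0.06 0.  ] turn [ 0.   -0.05 -0.  ] from [0.4942 0.0763 0.0534] j [ 0.15  0.39 -0.28  0.9   0.    0.25] w 0.0464 t 39.75 F [-0.5 -1.4 -0.1]
```

```bash
python3 -m handwheel '[[0,0.03,0,0,0,0],[0,0.06,0,0,0,0],[0,0.06,0,0,0,0],[0,0.06,0,0,0,0],[0,0.06,0,0,0,0]]' - ;  python3 - <<'E'
from h import *
go(.4945,.0764,.052,84.75)
c=cam('wrist'); save(c,'w24')
E
```

```text
clock: 40.38
eef_pos: [0.4944, 0.0763, 0.0522]
tool_rot: [-0.706, 0.035, -0.035, 0.706]
ft_force: [-0.4, 0.6, -0.2]
grip_width: 0.0464
shift [0.   0.01 0.  ] turn [-0.   -0.05  0.  ] from [0.4944 0.0763 0.0522] j [ 0.15  0.4  -0.28  0.89  0.    0.25] w 0.0464 t 40.375 F [-0.4  0.6 -0.2]
```

View pics/w24.png

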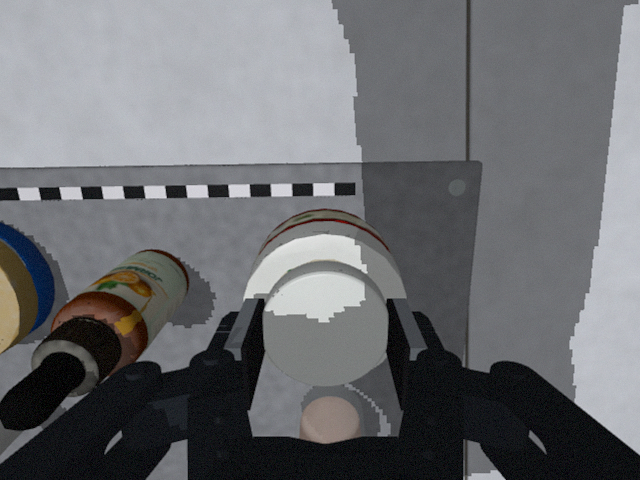

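```bash
python3 -m handwheel '[[0,0,0,0,0,0],[0,0,0,0,0,0],[0,0,0,0,0,0],[0,0,0,0,0,0],[0,0,0,0,0,0]]' 0.5 ; python3 -m handwheel '[[0,-0.1,0,0,0,0],[0,-0.5,0,0,0,0],[0,-1.3,0,0,0,0],[0,-2.5,0,0,0,0],[0,-4,0,0,0,0]]' -; python3 -m handwheel '[[0,-0.4,-0.3,0,0,0],[0,-1,-1,0,0,0],[0,-1.5,-1.8,0,0,0],[0.5,-1.6,-2.5,0,0,0],[1,-1.6,-2.9,0,0,0]]' -
python3 - <<'E'
from h import *
c=cam('wrist'); save(c,'w25'); s=cam('side'); save(s,'s25'); go(.51,.0,.2,84.75)
s=cv2.imread('pics/s25.png'); cv2.imwrite('pics/s25z.png',cv2.resize(s[170:320,220:420],(800,600),interpolation=cv2.INTER_CUBIC))
E
```

```text
clock: 41.05
eef_pos: [0.4944, 0.0763, 0.0522]
tool_rot: [-0.706, 0.035, -0.035, 0.706]
ft_force: [-0.9, -0.6, 0.0]
grip_width: 0.064
clock: 41.68
eef_pos: [0.4939, 0.0763, 0.1533]
tool_rot: [0.706, -0.036, 0.035, -0.706]
ft_force: [0.3, 0.7, 0.3]
grip_width: 0.064
clock: 42.3
eef_pos: [0.5118, -0.0, 0.1921]
tool_rot: [0.706, -0.036, 0.036, -0.706]
ft_force: [0.5, 0.7, -0.2]
grip_width: 0.0641
shift [-0.1  -0.34 -0.02] turn [ 0.   -0.06 -0.  ] from [5.126e-01 2.000e-04 1.915e-01] j [ 0.    0.29 -0.04  1.25 -0.    0.1 ] w 0.0643 t 42.4 F [-0.5  0.2 -1.1]
```

View pics/w25.png

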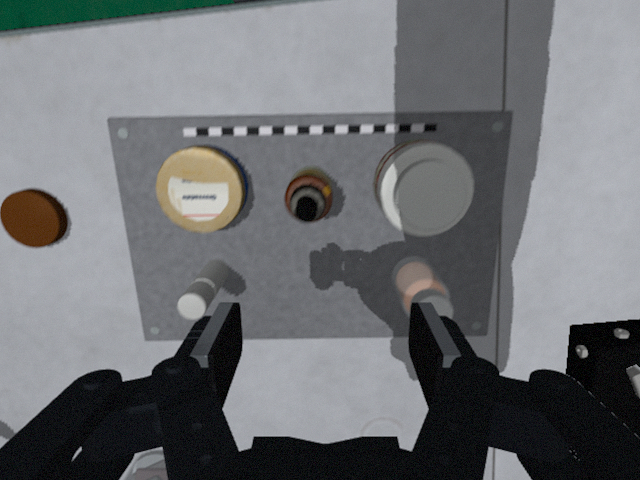

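View pics/s25z.png

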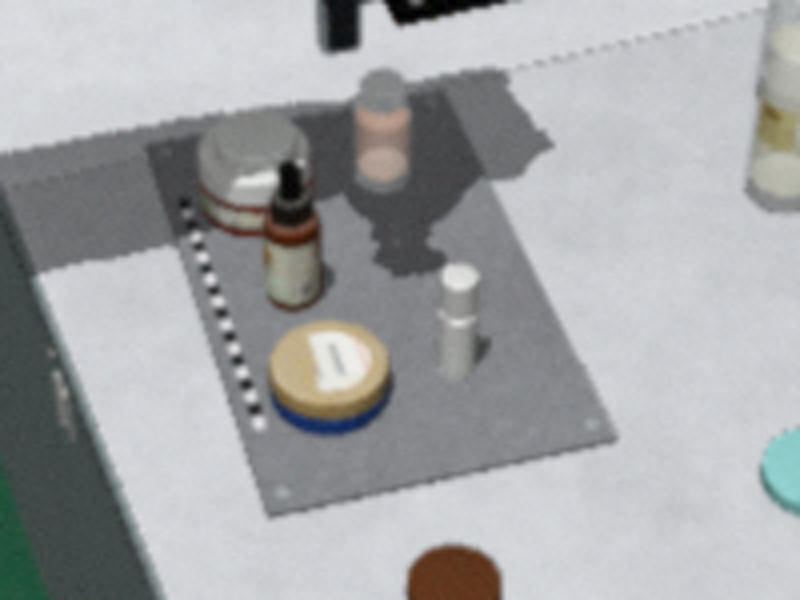

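All four pieces are placed and standing. I'll back off for one clean measuring view.

```bash
python3 -m handwheel '[[0.5,-0.3,0,0,0,0],[1.2,-0.5,0,0,0,0],[2,-0.5,0.3,0,0,0],[2.5,-0.5,0.5,0,0,0],[2.5,-0.5,0.5,0,0,0]]' -;python3 -m handwheel '[[0,0,0,0,0,0],[0,0,0,0,0,0],[0,0,0,0,0,0],[0,0,0,0,0,0],[0,0,0,0,0,0]]' -
python3 - <<'E'
from h import *
c=cam('wrist'); save(c,'w26')
im=cv2.resize(c['color'][20:300,70:550],(800,467),interpolation=cv2.INTER_CUBIC); cv2.imwrite('pics/w26z.png',im[...,::-1])
E
```

```text
clock: 43.02
eef_pos: [0.5754, 0.0085, 0.2036]
tool_rot: [-0.706, 0.036, -0.034, 0.706]
ft_force: [0.0, -0.8, -0.1]
grip_width: 0.0641
clock: 43.65
eef_pos: [0.5754, 0.0078, 0.2048]
tool_rot: [0.706, -0.035, 0.036, -0.706]
ft_force: [-0.2, -0.2, -0.2]
grip_width: 0.064
```

View pics/w26z.png

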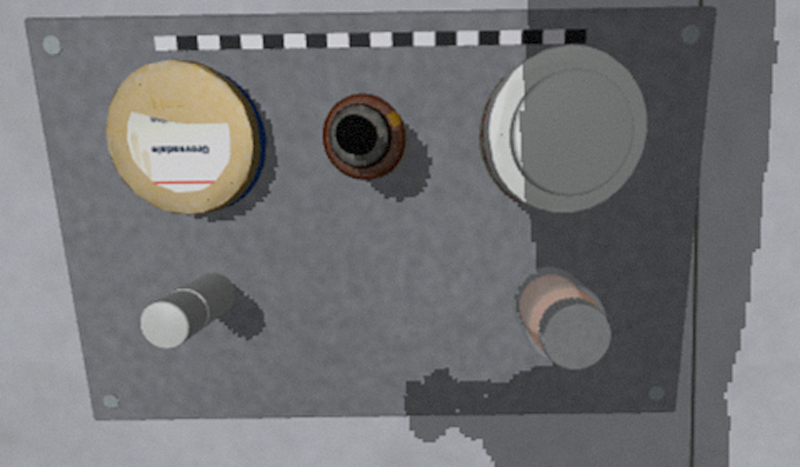

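Run:
```python
from h import *
c=cam('wrist'); a=np.radians(-5.25); bx=np.array([np.cos(a),np.sin(a)]);by=np.array([-bx[1],bx[0]])
s=.6
P={}
for k,u,v,z in [('low',183,136,.032),('tall',569.5,129,.049),('lid',578,131.5,.061),('dropSh',364,136,.070),('dropTip',356,132,.107),('tube',165,324,.078),('small',576,334,.081),('smallbase',553,300,.008),('r1',52,44,.006),('r2',691,34,.006),('r3',110,401,.006),('r4',657,393,.006)]:
    P[k]=onz(c,70+u*s,20+v*s,z)[:2]
ctr=sum(P[k] for k in('r1','r2','r3','r4'))/4
for k in P: d=P[k]-ctr; print(k,'board',(np.array([d@bx,d@by])*1000).round(1))
```

```text
low board [-45.7 -83.6]
tall board [-46.6  85.2]
lid board [-45.2  86.3]
dropSh board [-43.9   0.5]
dropTip board [-44.1   1. ]
tube board [ 29.3 -83.9]
small board [34.1 85.9]
smallbase board [35.1 89.7]
r1 board [ -87.4 -148.7]
r2 board [-89.2 147.9]
r3 board [  89.4 -148.1]
r4 board [ 87.2 149. ]
```

```bash
python3 -c "
from workcell import bot
print(bot.job_done())"
```

```text
the job is handed in; nothing more can be done
None
```

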